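# Tip the potatoes into the pot under the spice shelf

## Robot

A 7-joint arm with a two-finger parallel gripper is mounted at the origin on a cart in front of the work surface, level with it; the furniture and walls round the work are solid. World frame = base frame: x ahead of the robot, y to its left, z up, the work surface at z = 0. Lengths are in m, angles in rad, forces in N, time in s.
With the tool pointing down it reaches from about 0.425 to 0.875 m from the base axis. Payload 4.7 kg.
Tool frame: the origin (TCP) lies between the finger pads; the fingertips stand 25 mm ahead of it and the grasp point (between the pads) lies 6 mm ahead of it (arm.tips_ahead is the distance from the TCP to the fingertips, in m); z points along the fingers, y is the line along which they close (so a half turn about z gives the same grasp; the last joint's range is limited). The gripper opens to 85 mm and grips with 20 to 120 N. Pads are 22 mm wide; open, the fingers measure 114 mm over their backs; the gripper's body (76 mm by 85 mm) begins 54 mm behind the grasp point. The pads swing forward as they close: fully open they stand 13 mm farther back than shut.
Start: joints at [-1.273, 0.321, -0.07, 1.45, 0.023, 1.371, -0.057], TCP at [0.182, 0.624, 0.23] pointing down, gripper open.
Joint ranges: [-2.86, 2.86], [-0.3, 2.09], [-1.38, 1.24], [0.06, 2.45], [-1.56, 4.7], [0.09, 2.05], [-2.69, 2.69]. Speed limits (rad/s): [2.57, 2.57, 3.14, 3.14, 3.14, 3.14, 3.14].

## Interface

Orientations are given as a 3x3 rotation matrix whose columns are the frame's x, y, z axes.
In Python, from station import arm, cams, finder gives the robot as it stands.
- The arm moves only by the tool move_arm, never from a script. Its argument "steps" is one flat list of numbers, 6 for each row, row after row: the shift along the tool's x, y, z in mm, then the turn, a rotation vector about the tool's x, y, z in degrees. A call has 1 to 8 rows; each row shifts and turns the commanded pose from where the row before left it, along the tool's axes as they then stand; what a row does not reach is not made up. A row lasts 1/12 s, in which the tool goes at most 41.7 mm and 7.16 degrees, less where a joint would pass 70% of its speed; a pose out of reach is approached as far as the arm can. A call is refused whole if a number of a shift passes 41.7 or a number of a turn 7.16, either way. A call with a gripper value outside its range is refused whole. "gripper" is the closure in counts, from 0 (fully open) to 255 (shut), set as the call begins (left out, the last holds). The fingers move at their own pace and stop on an object; "newtons" is the grip in N (left out, the last holds). Time passes only in rows, so rows that do not move let the fingers close. It gives the time, the measured TCP pose, the force, the opening and the grip force at its end, in the units of the state.
- arm.sense(): the state, without advancing time (a new reading comes with each control period).
- cams.read_camera(name): name is "scene" or "top"; returns (picture, depth): 420x560x3 uint8, red, green, blue; 420x560 float32, m along the optical axis (not along the pixel's ray), 0 where there is no reading.
- cams.camera_params(name): a dict with "fx", "fy", "cx", "cy" (pixels), "rvec" (rotation vector, rad) and "tvec" (3), from world to camera coordinates, as OpenCV has them. Camera axes: x right, y down, z forward; pixel columns grow to the right and rows downward; lengths in m; the calibration is good to about 2 mm. A picture is of the moment at which its call begins. camera_params takes no time and is no camera call.
- arm.hand_in(): hands the job in; it is judged then, once.
Trained networks look in the newest picture that a camera, given by its name, has taken for a name from the list of things; names that differ only in an ending like _2 or _b are one class to them, and where a whole thing is asked for, a point or a joint stands for the part that bears it (a point fixed in the world has none). Each returns a list of dicts, best first, with "confidence" (0 to 1); they miss things now and then, are a little off and sometimes report something else, mostly with a low value. They report only what shows in the picture. A call takes as long as a camera call. They do not tell look-alikes from the thing itself.
- finder.find_in(thing, camera): "location" ([x, y, z] in m, in world coordinates, good to about 4 mm: the middle of the surface that is visible of it).
The state is a dict: "time": time; "joint_pos": joint angles; "joint_velocities": joint speeds; "effort": joint torques, N m; "ee_pos": TCP position; "tool_rot": TCP orientation; "wrist_force": force on the tool from outside, world axes, zero at the start; "moment": the same for the moment, N m; "width": finger opening in m; "grasp_force": force on a finger pad.
Only numpy, scipy, OpenCV 4.12 (cv2) and the standard library are available. Lean on these libraries where they do the work, as an engineer would, in place of code of your own. Each camera call takes 0.05 s, during which the arm holds its last target. There are 200 camera calls.

## Task

Take the small long-handled pan off its cork mat, reach it in under the low steel spice shelf and tip all three new potatoes into the wide pot that stands there, without the pan or the robot touching the shelf. Then set the empty pan down upright on its cork mat again, its whole base on the cork, and let go of it; leave the pot where it stands and the tin and the teaspoon undisturbed.

Things in the scene. Friction and masses are not known exactly. Their poses are not given: they have to be found in the camera images.
- pan_grip (a point): Middle of the straight wooden handle of the small flared pan. The handle is a level rounded bar 16 mm wide and 18 mm high, 120 mm long (60 mm either side of this point), all wood there. Axes are the pan's: x runs along the handle towards the bowl of the pan, z is up out of the pan. In these axes the centre of the pan's mouth lies 165 mm ahead (+x) and 3 mm higher, the pan's underside 31 mm lower. Pan 0.22 kg; on its mat the handle's centre is 37 mm above the range top.
- pan_mouth (a point): Centre of the pan's round mouth, level with its rim. The pan is dark steel, round, shallow: rim 150 mm across, flat underside 72 mm across, 34 mm high, wall 3 mm, sides flared at about 49 degrees from vertical, so that round things roll out over the rim once the pan is tipped 45 to 60 degrees to one side. Axes as for pan_grip (the handle leaves the pan towards -x, z is up out of the mouth).
- mat: Round cork mat, 120 mm across and 6 mm thick, fixed on the range; origin at the centre of its underside. The pan stands on it at the start. It lies left or right of the shelf, nearer to the robot.
- pot: Wide low steel pot standing loose (0.9 kg, empty) on the rear of the range, most of it under the shelf: 192 mm across outside, 186 mm inside, rim 70 mm above the range top, floor 5 mm thick; two small loop handles to its left and right (+y, -y of the pot) reach 122 mm from its centre, 60 mm high. Origin at the centre of its underside.
- shelf_edge (a point): Middle of the lower front edge of the low spice shelf, a level steel board 380 mm wide (y), 220 mm deep (x, from this edge back) and 12 mm thick, fixed. Its underside is 210 mm above the range top. Two front legs, 14 mm thick, stand 50 mm behind the edge and 178 mm to either side. Axes are the world's, x back.
- potato0: A small round new potato, 32 mm across, 22 g, loose in the pan at the start (pan's inner floor is 4 mm thick); it rolls easily. Origin at its centre.
- potato1: A small round new potato, 32 mm across, 22 g, loose in the pan at the start (pan's inner floor is 4 mm thick); it rolls easily. Origin at its centre.
- potato2: A small round new potato, 32 mm across, 22 g, loose in the pan at the start (pan's inner floor is 4 mm thick); it rolls easily. Origin at its centre.
- tin: Bystander: closed round tin, 75 mm across, 58 mm tall, standing on the other side of the shelf from the mat; origin at the centre of its underside.
- spoon: Bystander: teaspoon 132 mm long, 26 mm wide, 11 mm high, lying across the range in front of the shelf; origin at the centre of its underside, its length along its x.
- pan: The same pan as a whole; origin at the centre of its flat underside, axes as for pan_grip.
- rack: The spice shelf as a whole; origin on the range top under the board's centre, 110 mm behind its front edge. Thin rail 30 mm above the board, jars up to 110 mm tall on it. Wall cabinets hang at both sides, undersides 460 mm above the range top, fronts at x = 0.61: the right one begins at y = -0.36, the left one at y = 0.27.
Things that resemble listed ones, but are neither listed nor needed, are in the scene too. What is shaped like the mat but orange is not meant. What is shaped like the potato1 but green is not meant.

How it is judged:
By the outcome, as a careful person would: the job done as asked, in the order asked, and still so for the second after the job is handed in, with the robot touching nothing.
It also fails if it takes over 64 s, if anything falls off the work surface, if the arm or the gripper's body presses on something with over 40 N, if the wrist force passes 120 N, or if a joint passes its speed limit or range.

## Working session

There is one attempt and no reset: what is moved stays moved. The work goes in short steps, Python scripts to look and compute and a tool call to move; the robot and the scene stay as the last step left them, time stands still between calls to the robot, and variables do not carry over. Pictures are saved under pics/ and viewed, at most 10 in all, crops included, and the job is handed in when it is done.

Besides the shell and the picture viewer there is one more tool, called after "Request:" in YAML: its name, and indented under it one key for each argument. move_arm: Moves the arm, as the interface text tells. Its arguments: {"type":"object","properties":{"steps":{"type":"array"},"gripper":{"type":"number"},"newtons":{"type":"number"}},"required":["steps"]}

```bash
mkdir -p pics; ls; cat > h.py <<'E'
import numpy as np, cv2
from station import arm, cams, finder
def snap(n,f=None):
    p,d=cams.read_camera(n)
    if f: cv2.imwrite('pics/'+f,p[:,:,::-1])
    return p,d
def cam(n):
    c=cams.camera_params(n); R=cv2.Rodrigues(np.array(c['rvec'],float))[0]
    return c,R,np.array(c['tvec'],float).ravel()
def cloud(n,d):
    c,R,t=cam(n); v,u=np.mgrid[:d.shape[0],:d.shape[1]]
    P=np.stack([(u-c['cx'])/c['fx']*d,(v-c['cy'])/c['fy']*d,d],-1)
    return (P-t)@R
def proj(n,X):
    c,R,t=cam(n); q=R@np.array(X)+t
    return [round(c['cx']+c['fx']*q[0]/q[2]),round(c['cy']+c['fy']*q[1]/q[2])]
E
python3 - <<'E'
from h import *
for n in ('top','scene'):
    p,d=snap(n,n+'0.png')
    c,R,t=cam(n); print(n,'campos',(-R.T@t).round(3))
    for th in ['pan_grip','pan_mouth','mat','pot','shelf_edge','potato0','tin','spoon']:
        for r in finder.find_in(th,n)[:5]:
            print(th,np.round(r['location'],3),round(r['confidence'],2),proj(n,r['location']))
print(arm.sense()['tool_rot'])
E
```

```text
pics
top campos [ 0.344 -0.031  1.047]
pan_grip [ 0.518 -0.289  0.028] 0.82 [373, 230]
pan_mouth [ 0.512 -0.286  0.031] 0.55 [373, 232]
mat [ 0.453 -0.067  0.008] 0.75 [290, 260]
pot [ 0.684 -0.094  0.007] 0.78 [295, 176]
shelf_edge [ 0.741 -0.124  0.219] 0.72 [310, 122]
shelf_edge [ 0.517 -0.282  0.027] 0.33 [371, 230]
potato0 [0.435 0.06  0.03 ] 0.56 [241, 269]
tin [0.569 0.179 0.054] 0.97 [193, 218]
scene campos [-0.02  -0.612  1.045]
pan_grip [ 0.517 -0.272  0.028] 0.76 [338, 301]
pan_grip [ 0.516 -0.287  0.04 ] 0.4 [344, 303]
pan_mouth [ 0.519 -0.273  0.034] 0.69 [339, 300]
mat [ 0.517 -0.273  0.034] 0.7 [339, 300]
mat [ 0.486 -0.342  0.004] 0.67 [352, 335]
pot [ 0.72  -0.089  0.008] 0.97 [334, 217]
shelf_edge [ 0.746 -0.169  0.223] 0.87 [375, 169]
potato0 [ 0.505 -0.311  0.036] 0.76 [348, 313]
potato0 [ 0.535 -0.301  0.044] 0.7 [354, 300]
potato0 [ 0.515 -0.284  0.035] 0.57 [342, 304]
tin [0.566 0.172 0.052] 0.78 [226, 186]
spoon [ 0.559 -0.061  0.008] 0.63 [285, 245]
[[-9.60007302e-01  2.79974928e-01  1.39130111e-04]
 [ 2.79974943e-01  9.60007303e-01  1.01645449e-04]
 [-1.05107745e-04  1.36533318e-04 -9.99999985e-01]]
```

View pics/top0.png

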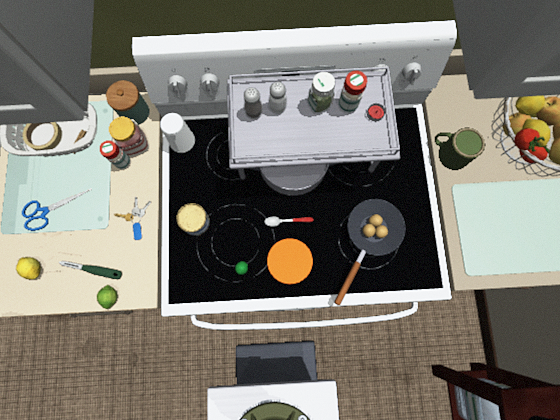

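View pics/scene0.png

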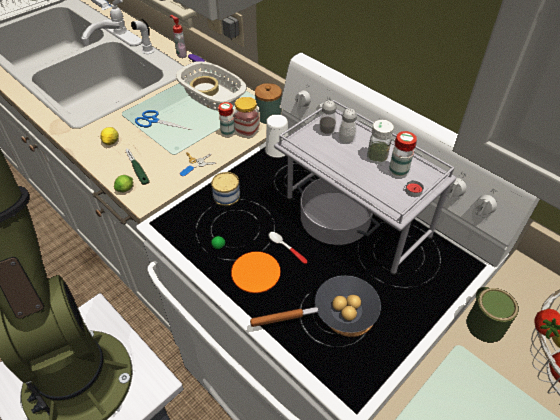

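The scene picture shows the pan on brown cork at (347,303), with its handle running to (255,320) and three brown potatoes in it. The top picture shows the pan at (376,227), its handle end at (340,302), and the pot at (292,180) under the shelf.

Look-alikes in the top picture:
- **Mat:** the orange disc at (290,261) is the decoy. The real mat is the cork under the pan at (376,227).
- **Potatoes:** the green ball at (241,268) is the decoy. The real ones are the three brown ones at about (375,227).

Next I'll measure the geometry and take one close crop.

```bash
python3 - <<'E'
from h import *
from scipy.optimize import least_squares
print([a for a in dir(arm) if a[0]!='_'])
pt,dt=snap('top'); ps,ds=snap('scene')
def circ(P,r=None):
    f=lambda q: np.hypot(P[:,0]-q[0],P[:,1]-q[1])-(q[2] if r is None else r)
    s=least_squares(f,[*P[:,:2].mean(0),.08],loss='soft_l1',f_scale=.002); return s.x.round(4), np.abs(s.fun).mean().round(4)
for n,p,d in (('top',pt,dt),('scene',ps,ds)):
    C=cloud(n,d); X,Y,Z=C[...,0],C[...,1],C[...,2]; I=p.astype(int); ok=d>0
    box=ok&(X>.40)&(X<.62)&(Y<-.18)&(Y>-.42)
    rim=box&(Z>.033)&(Z<.047)&(np.hypot(X-.52,Y+.285)>.055)&(np.hypot(X-.52,Y+.285)<.09)
    rim&=I.max(2)<130
    print(n,'rim',rim.sum(),circ(C[rim]) if rim.sum()>5 else '', C[rim][:,2].mean())
    h=ok&(X>.28)&(X<.5)&(Y<-.1)&(Y>-.35)&(Z>.02)&(Z<.07)&(I[...,0]>I[...,2]+40)
    h&=np.hypot(X-.51,Y+.28)>.09
    H=C[h]; m=H.mean(0); u=np.linalg.svd((H-m)[:,:2])[2][0]; u*=np.sign(u[0])
    s=(H-m)[:,:2]@u; print(n,'handle',h.sum(),m.round(4),u.round(3),np.percentile(s,[1,99]).round(4), np.percentile(H[:,2],[10,50,90]).round(4))
    pr=ok&(Z>.058)&(Z<.075)&(X>.55)&(X<.85)&(np.abs(Y+.09)<.13)
    print(n,'pot',pr.sum(),circ(C[pr]) if pr.sum()>5 else '',circ(C[pr],.0945) if pr.sum()>5 else '')
    b=ok&(Z>.19)&(Z<.232)&(X>.5)&(X<.95)&(np.abs(Y+.12)<.25)
    B=C[b]; print(n,'board',b.sum(),np.percentile(B[:,0],[.2,1,99]).round(4),np.percentile(B[:,1],[.3,1,99,99.7]).round(4),np.median(B[:,2]).round(4))
    tp=box&(Z>.015)&(I[...,0]>I[...,2]+50)&(np.hypot(X-.52,Y+.285)<.06)
    print('pot.', C[tp].mean(0).round(3))
    ck=box&(Z<.015)&(Z>-.01)&(I[...,0]>I[...,2]+30)&(np.hypot(X-.52,Y+.285)<.11); print('cork',ck.sum(),circ(C[ck],.06) if ck.sum() else '')
cv2.imwrite('pics/crop.png',cv2.resize(np.hstack([pt[160:310,240:440],ps[220:370,230:430]]),None,fx=2,fy=2,interpolation=cv2.INTER_CUBIC)[:,:,::-1])
print(arm.sense())
E
```

```text
['MotionError', 'hand_in', 'sense', 'tips_ahead']
top rim 695 (array([ 0.5244, -0.2941,  0.0691]), np.float64(0.0029)) 0.03737365341233786
top handle 294 [ 0.3838 -0.2037  0.0452] [ 0.841 -0.541] [-0.0561  0.0565] [0.0424 0.0452 0.0478]
top pot 177 (array([ 0.7232, -0.0911,  0.0953]), np.float64(0.0014)) (array([ 0.7223, -0.0911,  0.08  ]), np.float64(0.0014))
top board 14855 [0.641  0.6417 0.9208] [-0.363  -0.3481  0.1083  0.124 ] 0.2222
pot. [ 0.523 -0.292  0.038]
cork 4 (array([ 0.4429, -0.2963,  0.08  ]), np.float64(0.0021))
scene rim 723 (array([ 0.5229, -0.2926,  0.0696]), np.float64(0.0028)) 0.03726016468859957
scene handle 423 [ 0.3817 -0.2058  0.0437] [ 0.842 -0.54 ] [-0.0567  0.057 ] [0.0377 0.0444 0.0475]
scene pot 471 (array([ 0.7227, -0.091 ,  0.0958]), np.float64(0.0052)) (array([ 0.7212, -0.091 ,  0.08  ]), np.float64(0.0052))
scene board 10502 [0.6388 0.6402 0.9216] [-0.3653 -0.3554  0.1079  0.1236] 0.2216
pot. [ 0.519 -0.296  0.036]
cork 137 (array([ 0.5274, -0.2986,  0.08  ]), np.float64(0.0024))
{'time': 1.0, 'joint_pos': array([-1.2729459 ,  0.32099936, -0.07011338,  1.45048906,  0.02264632,
        1.37078267, -0.05686647]), 'joint_velocities': array([-1.54013460e-03, -1.04363952e-04, -1.88005850e-04,  9.29093332e-04,
       -4.28858162e-05,  1.16578344e-03,  1.54325572e-03]), 'effort': array([ 1.25189890e-03, -4.93405008e+01, -3.80689641e-01, -3.14580488e+01,
        1.33215298e-02,  1.47530172e-03,  1.72776959e-05]), 'ee_pos': array([0.1820124 , 0.62402886, 0.23035457]), 'tool_rot': array([[-9.60032997e-01,  2.79886820e-01,  1.11479357e-04],
       [ 2.79886830e-01,  9.60032997e-01,  8.39483949e-05],
       [-8.35278119e-05,  1.11794833e-04, -9.99999990e-01]]), 'wrist_force': array([ 0.35540845, -0.29929205,  0.17307326]), 'moment': array([-0.08711027, -0.0320326 ,  0.01445083]), 'grasp_force': 0.0, 'width': 0.08521193684121871}
```

View pics/crop.png

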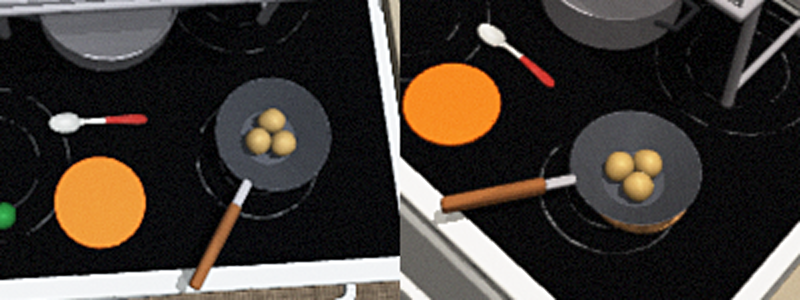

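The crop confirms it: three brown potatoes in the dark pan, with cork showing under its base at (650,222), and the orange disc and green ball stand apart. I'm setting out towards the handle by way of an arc.

Request:
move_arm:
  steps: [-32,-23,0,0,0,0,-32,-23,0,0,0,0,-32,-23,0,0,0,0,-32,-23,0,0,0,0,-32,-23,0,0,0,0,-32,-23,0,0,0,0,-32,-23,0,0,0,0,-32,-23,0,0,0,0]
  gripper: 0
  newtons: 110

```text
time: 1.67
ee_pos: [0.3772, 0.374, 0.2307]
tool_rot: [[-0.96, 0.28, 0.0], [0.28, 0.96, 0.001], [-0.0, 0.001, -1.0]]
wrist_force: [1.3, 0.1, -1.6]
width: 0.0855
grasp_force: 0.0
```

Request:
move_arm:
  steps: [-32,-23,0,0,0,0,-32,-23,0,0,0,0,-32,-23,0,0,0,0,-16,-34,3,0,0,0,-16,-34,3,0,0,0,-16,-34,3,0,0,0,-16,-34,3,0,0,0,-16,-34,3,0,0,0]

```text
time: 2.33
ee_pos: [0.4784, 0.0952, 0.2155]
tool_rot: [[-0.96, 0.28, 0.001], [0.28, 0.96, 0.001], [-0.001, 0.001, -1.0]]
wrist_force: [0.4, 0.1, 0.1]
width: 0.0853
grasp_force: 0.0
```

```bash
python3 -c "
from h import *
s=arm.sense();print(s['time'],s['ee_pos'].round(4),s['tool_rot'].round(3).tolist(),s['joint_pos'].round(3))"
```

```text
2.3333 [0.4784 0.0952 0.2155] [[-0.96, 0.28, 0.001], [0.28, 0.96, 0.001], [-0.001, 0.001, -1.0]] [-0.644 -0.03   0.388  1.876  0.011  1.292  1.028]
```

Request:
move_arm:
  steps: [-5,-33,5,0,0,0,-5,-33,5,0,0,0,-5,-33,5,0,0,0,-5,-33,5,0,0,0,-5,-33,5,0,0,0,3,-31,8,0,0,0,3,-31,8,0,0,0,3,-31,8,0,0,0]

```text
time: 3.0
ee_pos: [0.4208, -0.1566, 0.1663]
tool_rot: [[-0.96, 0.28, 0.001], [0.28, 0.96, 0.0], [-0.001, 0.001, -1.0]]
wrist_force: [1.2, 0.3, 0.2]
width: 0.0852
grasp_force: 0.0
```

Request:
move_arm:
  steps: [3,-31,8,0,0,0,3,-31,8,0,0,0,0,0,0,0,0,5.5,0,0,0,0,0,5.5,0,0,0,0,0,5.5,0,0,0,0,0,0,0,0,0,0,0,0]

```text
time: 3.58
ee_pos: [0.3984, -0.2131, 0.1505]
tool_rot: [[-0.842, 0.539, 0.0], [0.539, 0.842, 0.0], [-0.0, 0.0, -1.0]]
wrist_force: [-0.4, -0.3, -0.4]
width: 0.0854
grasp_force: 0.0
```

```bash
cat >> h.py <<'E'
def show():
    s=arm.sense(); print(round(s['time'],2),s['ee_pos'].round(4),s['tool_rot'].round(4).tolist(),s['joint_pos'].round(3),s['wrist_force'].round(1),s['width'].round(4)); return s
E
python3 - <<'E'
from h import *
s=show()
p,d=snap('top','top1.png'); C=cloud('top',d); X,Y,Z=np.moveaxis(C,-1,0); I=p.astype(int)
h=(d>0)&(X>.28)&(X<.46)&(Y<-.14)&(Y>-.35)&(Z>.02)&(Z<.06)&(I[...,0]>I[...,2]+40); print(h.sum(),C[h].mean(0))
R=s['tool_rot']; a=np.radians(-32.7); u=np.array([np.cos(a),np.sin(a),0]); g=np.array([.3838,-.2045,.037])+.015*u
print('err tool mm',(R.T@(g-np.array([0,0,-.006])-s['ee_pos'])*1000).round(1),'angle',np.degrees(np.arcsin(R[:2,1]@u[:2])))
E
```

```text
Traceback (most recent call last):
  File "h.py", line 18, in show
    s=arm.sense(); print(round(s['time'],2),s['ee_pos'].round(4),s['tool_rot'].round(4).tolist(),s['joint_pos'].round(3),s['wrist_force'].round(1),s['width'].round(4)); return s
                                                                                                                                                   ^^^^^^^^^^^^^^^^
AttributeError: 'float' object has no attribute 'round'
```

Request:
move_arm:
  steps: [2,-1,27,0,0,0,0,0,27,0,0,0,0,0,27,0,0,0,0,0,26,0,0,0,0,0,0,0,0,0]

```text
time: 4.0
ee_pos: [0.3925, -0.2113, 0.0394]
tool_rot: [[-0.842, 0.539, -0.008], [0.539, 0.842, 0.001], [0.008, -0.004, -1.0]]
wrist_force: [-0.6, 0.9, 0.7]
width: 0.0851
grasp_force: 0.0
```

```bash
sed -i "s/s\['width'\].round(4)/round(s['width'],4)/" h.py
python3 - <<'E'
from h import *
s=show()
p,d=snap('scene'); cv2.imwrite('pics/s1.png',cv2.resize(p[230:400,180:420],None,fx=2.5,fy=2.5)[:,:,::-1])
E
```

```text
4.0 [ 0.3925 -0.2113  0.0394] [[-0.8424, 0.5388, -0.0083], [0.5388, 0.8424, 0.0011], [0.0076, -0.0035, -1.0]] [-0.309  0.1    0.777  2.163 -0.085  0.917  1.52 ] [-0.6  0.9  0.7] 0.0851
```

View pics/s1.png

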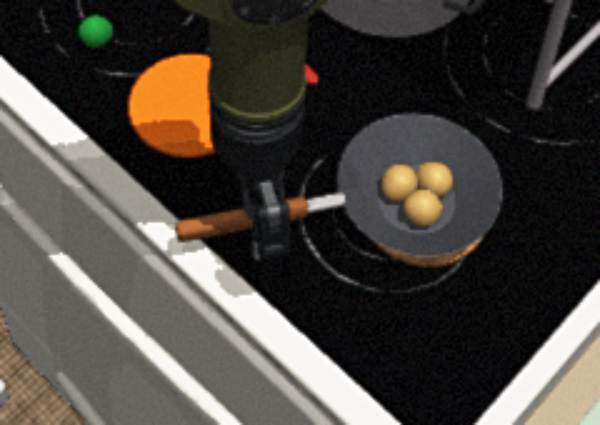

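The fingers straddle the wooden handle at (265,215) in the crop, so I'm closing them.

Request:
move_arm:
  steps: [0,0,0,0,0,0,0,0,0,0,0,0]

```text
time: 4.22
ee_pos: [0.3975, -0.2132, 0.0449]
tool_rot: [[-0.842, 0.54, 0.003], [0.54, 0.842, -0.001], [-0.003, 0.001, -1.0]]
wrist_force: [0.9, -0.3, 0.3]
width: 0.0853
grasp_force: 0.0
```

Request:
move_arm:
  steps: [0,0,0,0,0,0,0,0,0,0,0,0,0,0,0,0,0,0,0,0,0,0,0,0,0,0,0,0,0,0,0,0,0,0,0,0,0,0,0,0,0,0]
  gripper: 255
  newtons: 110

```text
time: 4.8
ee_pos: [0.396, -0.2127, 0.0433]
tool_rot: [[-0.841, 0.541, -0.0], [0.541, 0.841, 0.0], [0.0, 0.0, -1.0]]
wrist_force: [-0.3, 1.2, 0.2]
width: 0.0085
grasp_force: 108.2
```

```bash
python3 -c "
from h import *
show()"
```

```text
4.8 [ 0.396  -0.2127  0.0433] [[-0.841, 0.5411, -0.0001], [0.5411, 0.841, 0.0003], [0.0003, 0.0002, -1.0]] [-0.308  0.094  0.777  2.158 -0.084  0.918  1.516] [-0.3  1.2  0.2] 0.0085
```

Request:
move_arm:
  steps: [0,0,-4,0,0,0,0,0,-8,0,0,0,0,0,-10,0,0,0,0,0,-8,0,0,0,0,0,0,0,0,0,0,0,0,0,0,0]

```text
time: 5.3
ee_pos: [0.3965, -0.2127, 0.074]
tool_rot: [[-0.841, 0.541, 0.002], [0.541, 0.841, 0.0], [-0.001, 0.001, -1.0]]
wrist_force: [0.7, -0.7, -1.7]
width: 0.0063
grasp_force: 108.3
```

```bash
cat >> h.py <<'E'
def pan(cx,cy,n='scene'):
    "plane fit to rim ring and potatoes in the predicted area"
    p,d=snap(n); C=cloud(n,d); X,Y,Z=np.moveaxis(C,-1,0); I=p.astype(int)
    r=np.hypot(X-cx,Y-cy); tp=(d>0)&(r<.07)&(I[...,0]>I[...,2]+50)&(Z>.02)
    steel=(d>0)&(r<.095)&(I.max(2)<140)&(Z>.02)&~tp
    return p,C,tp,steel
E
python3 - <<'E'
from h import *
s=show()
for n in('scene','top'):
    p,C,tp,st=pan(.524,-.2935,n)
    cv2.imwrite(f'pics/{n}2.png',cv2.resize(p[200:390,200:440],None,fx=2.5,fy=2.5)[:,:,::-1])
    P=C[st]; c=P[:,:2].mean(0); r=np.hypot(*(P[:,:2]-[.524,-.2935]).T)
    rim=P[(r>.066)&(r<.08)]; A=np.c_[rim[:,:2]-[.524,-.2935],np.ones(len(rim))]
    f=np.linalg.lstsq(A,rim[:,2],rcond=None)[0]; print(n,len(rim),'slopes deg',np.degrees(f[:2]).round(1),'z',f[2].round(4),'tp',tp.sum(),C[tp].mean(0).round(3))
E
```

```text
5.3 [ 0.3965 -0.2127  0.074 ] [[-0.841, 0.541, 0.0016], [0.541, 0.841, 0.0005], [-0.0011, 0.0012, -1.0]] [-0.324  0.03   0.777  2.133 -0.026  0.987  1.466] [ 0.7 -0.7 -1.7] 0.0063
scene 535 slopes deg [-7.2  4.1] z 0.0422 tp 457 [ 0.527 -0.303  0.04 ]
top 316 slopes deg [-7.4  4.9] z 0.043 tp 281 [ 0.534 -0.295  0.041]
```

View pics/scene2.png

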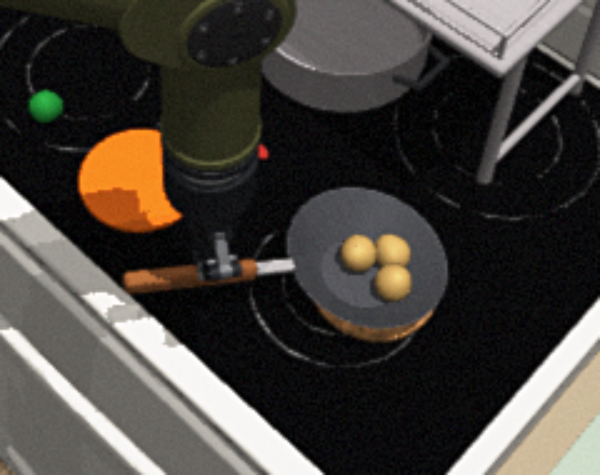

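The nose still rests on the mat while the handle has risen, so the pan is pivoting in the grip. I'll measure where the pads sit on the handle.

```bash
python3 - <<'E'
from h import *
print(arm.tips_ahead)
u=np.array([.841,-.541]); g=np.array([.3838,-.2045])
for n in('scene','top'):
    p,d=snap(n); C=cloud(n,d); X,Y,Z=np.moveaxis(C,-1,0); I=p.astype(int)
    h=(d>0)&(X>.28)&(X<.46)&(Y<-.12)&(Y>-.35)&(Z>.02)&(Z<.1)&(I[...,0]>I[...,2]+40)
    H=C[h]; s=(H[:,:2]-g)@u; l=(H[:,:2]-g)@[.541,.841]
    for a in np.arange(-.07,.08,.01):
        m=(s>a)&(s<a+.01)
        if m.sum()>4: print(n,a.round(3),m.sum(),'ztop',np.percentile(H[m,2],90).round(4),'lat',l[m].mean().round(4))
    f=(d>0)&(np.abs((X-.3965)*u[0]+(Y+.2127)*u[1])<.014)&(np.abs((X-.3965)*.541+(Y+.2127)*.841)<.05)&~h&(Z>.02)&(Z<.2)
    print('finger z pct',np.percentile(C[f][:,2],[1,5,20,50]).round(3) if f.sum() else '')
E
```

```text
0.025
scene -0.06 39 ztop 0.0869 lat -0.0028
scene -0.05 39 ztop 0.0853 lat -0.003
scene -0.04 40 ztop 0.0838 lat -0.0026
scene -0.03 37 ztop 0.0834 lat -0.0035
scene -0.02 35 ztop 0.0806 lat -0.0021
scene -0.01 35 ztop 0.0795 lat -0.0035
scene 0.0 16 ztop 0.0784 lat -0.0025
scene 0.01 5 ztop 0.0642 lat -0.0075
scene 0.03 7 ztop 0.0645 lat -0.0075
scene 0.04 24 ztop 0.0704 lat -0.0023
scene 0.05 24 ztop 0.0699 lat -0.0026
finger z pct [0.06  0.076 0.126 0.171]
top -0.06 23 ztop 0.087 lat -0.0
top -0.05 26 ztop 0.0854 lat 0.0006
top -0.04 26 ztop 0.0844 lat 0.0002
top -0.03 27 ztop 0.0835 lat -0.0004
top -0.02 24 ztop 0.0812 lat 0.0006
top -0.01 20 ztop 0.0807 lat 0.002
finger z pct [0.083 0.128 0.142 0.163]
```

Request:
move_arm:
  steps: [0,0,0,0,0,0,0,0,-3,0,0,0,0,0,-4,0,0,0,0,0,-4,0,0,0,0,0,-4,0,0,0,0,0,0,0,0,0]
  newtons: 120

```text
time: 6.0
ee_pos: [0.3965, -0.2131, 0.0893]
tool_rot: [[-0.841, 0.541, 0.001], [0.541, 0.841, -0.0], [-0.001, 0.001, -1.0]]
wrist_force: [3.3, 4.5, -1.5]
width: 0.0012
grasp_force: 0.0
```

```bash
cat >> h.py <<'E'
def tilt(cx,cy,n='top',rz=None):
    p,C,tp,st=pan(cx,cy,n); P=C[st]; r=np.hypot(P[:,0]-cx,P[:,1]-cy)
    rim=P[(r>.066)&(r<.08)]; A=np.c_[rim[:,:2]-[cx,cy],np.ones(len(rim))]
    f=np.linalg.lstsq(A,rim[:,2],rcond=None)[0]
    print(n,len(rim),'slopes deg',np.degrees(np.arctan(f[:2])).round(1),'z',f[2].round(4),'tp',tp.sum(),C[tp].mean(0).round(3))
E
python3 - <<'E'
from h import *
s=show(); print(s['moment'],s['grasp_force'])
for i in range(2):
    for n in ('scene','top'): tilt(.524,-.2935,n)
s=show(); print(s['moment'])
E
```

```text
6.0 [ 0.3965 -0.2131  0.0893] [[-0.8409, 0.5412, 0.0011], [0.5412, 0.8409, -0.0], [-0.001, 0.0006, -1.0]] [-3.290e-01  1.000e-03  7.730e-01  2.118e+00 -1.000e-03  1.022e+00
  1.444e+00] [ 3.3  4.5 -1.5] 0.0012
[ 0.48429134 -0.23441677 -0.06849151] 0.0
scene 481 slopes deg [-11.6   2.6] z 0.0432 tp 446 [ 0.523 -0.3    0.041]
top 295 slopes deg [ -2.5 -11.4] z 0.0411 tp 245 [ 0.528 -0.282  0.042]
scene 235 slopes deg [ 14.4 -24.3] z 0.0534 tp 481 [ 0.502 -0.278  0.044]
top 114 slopes deg [  4.6 -22.2] z 0.0558 tp 217 [ 0.505 -0.259  0.04 ]
6.2 [ 0.3963 -0.2127  0.0884] [[-0.841, 0.5411, 0.0005], [0.5411, 0.841, 0.0002], [-0.0003, 0.0005, -1.0]] [-3.290e-01  2.000e-03  7.730e-01  2.119e+00 -2.000e-03  1.021e+00
  1.444e+00] [ 0.8 -0.5 -0.3] 0.0001
[-0.03848337 -0.0004385  -0.01797304]
```

The handle has squeezed out of the fingers. I'm checking the scene now.

```bash
python3 - <<'E'
from h import *
p,d=snap('scene');p2,d2=snap('top')
a=p[230:390,200:420]; b=p2[180:340,260:480]
cv2.imwrite('pics/b3.png',cv2.resize(np.hstack([a,b]),None,fx=1.8,fy=1.8,interpolation=cv2.INTER_CUBIC)[:,:,::-1])
E
```

```text
(no output)
```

View pics/b3.png

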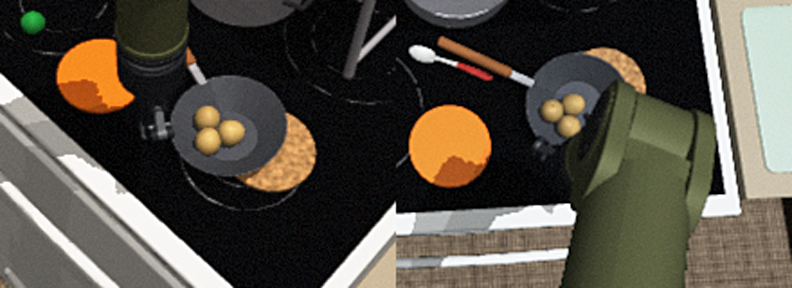

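All three potatoes are still in the pan. It has swung round on the mat's edge, and its handle now points to the upper left, beside the spoon. Light pan and 120 N squeezed it out, so I'll use a gentler grip next time. First I'll raise the arm clear and re-measure.

Request:
move_arm:
  steps: [0,0,-20,0,0,0,0,0,-35,0,0,0,0,0,-35,0,0,0,0,0,-35,0,0,0]
  gripper: 0
  newtons: 45

```text
time: 6.63
ee_pos: [0.3955, -0.2128, 0.2146]
tool_rot: [[-0.841, 0.541, -0.001], [0.541, 0.841, 0.0], [0.001, -0.0, -1.0]]
wrist_force: [0.7, -0.2, -0.3]
width: 0.0483
grasp_force: 0.0
```

```bash
cat > m.py <<'E'
from h import *
from scipy.optimize import least_squares
def circ(P,r,c0):
    f=lambda q: np.maximum(np.hypot(P[:,0]-q[0],P[:,1]-q[1])-r,0) if 0 else np.hypot(P[:,0]-q[0],P[:,1]-q[1])-r
    return least_squares(f,c0,loss='soft_l1',f_scale=.002).x.round(4)
def red(C,I,d): return (d>0)&(C[...,2]<.03)&(C[...,0]>.5)&(C[...,0]<.64)&(C[...,1]>-.2)&(C[...,1]<.05)&(I[...,0]>I[...,1]+80)&(I[...,0]>I[...,2]+60)&(I[...,1]<70)
def whi(C,I,d): return (d>0)&(C[...,2]<.03)&(C[...,0]>.5)&(C[...,0]<.62)&(C[...,1]>-.12)&(C[...,1]<.05)&(I.min(2)>120)
def measure(n):
    p,d=snap(n); C=cloud(n,d); I=p.astype(int); X,Y,Z=np.moveaxis(C,-1,0)
    br=(d>0)&(I[...,0]>I[...,2]+35)&(I[...,0]<200)&(X>.3)&(X<.63)&(Y<.0)&(Y>-.42)
    wood=br&(I[...,1]<I[...,0]*.62)&(I[...,2]>15)&(Z>.018)&(Z<.07)
    for nm,m in (('wood',wood),('red',red(C,I,d)),('white',whi(C,I,d))):
        P=C[m]
        if len(P)<5: print(n,nm,len(P)); continue
        c=P.mean(0); v=np.linalg.svd((P-c)[:,:2],full_matrices=False)[2][0]; s=(P-c)[:,:2]@v
        print(n,nm,len(P),c.round(4),v.round(3),np.percentile(s,[1,99]).round(4),'z',np.percentile(P[:,2],[5,50,95]).round(4))
    return p,d,C,I
E
python3 - <<'E'
from m import *
s=show()
ims=[]
for n in('scene','top'):
    p,d,C,I=measure(n); ims.append(p)
    for th in ('pan_mouth','pan_grip','mat','spoon','potato0'):
        for r in finder.find_in(th,n)[:4]: print(n,th,np.round(r['location'],3),round(r['confidence'],2),proj(n,r['location']))
# spoon at the start, from the first pictures (planar z=0.006)
for n in('scene','top'):
    c,R,t=cam(n)
    for f in('0',):
        q=cv2.imread(f'pics/{n}0.png')[:,:,::-1].astype(int)
        for nm in('red','whi'):
            v,u=np.mgrid[:420,:560]; ray=np.stack([(u-c['cx'])/c['fx'],(v-c['cy'])/c['fy'],np.ones(u.shape)],-1)@R
            o=-R.T@t; C0=o+ray*((.006-o[2])/ray[...,2])[...,None]
            P=C0[globals()[nm](C0,q,np.ones(u.shape))]
            if len(P)>5:
                cc=P.mean(0); vv=np.linalg.svd((P-cc)[:,:2],full_matrices=False)[2][0]; print('START',n,nm,len(P),cc.round(4),vv.round(3))
cv2.imwrite('pics/b4.png',np.vstack([np.hstack([ims[0][200:400,180:460],ims[1][150:350,200:480]])])[:,:,::-1])
E
```

```text
6.63 [ 0.3955 -0.2128  0.2146] [[-0.8408, 0.5414, -0.0007], [0.5414, 0.8408, 0.0001], [0.0006, -0.0003, -1.0]] [-0.348 -0.169  0.716  1.965  0.115  1.307  1.33 ] [ 0.7 -0.2 -0.3] 0.0483
scene wood 182 [ 0.5815 -0.1222  0.0268] [-0.585 -0.811] [-0.0605  0.0481] z [0.0199 0.0269 0.0343]
scene red 62 [ 0.5523 -0.1128  0.0068] [ 0.325 -0.946] [-0.0645  0.0163] z [0.002  0.0068 0.0121]
scene white 0
scene pan_mouth [ 0.521 -0.249  0.026] 0.65 [332, 295]
scene pan_grip [ 0.52  -0.245  0.025] 0.86 [330, 294]
scene mat [ 0.529 -0.324  0.002] 0.91 [358, 318]
scene mat [ 0.449 -0.067  0.007] 0.65 [256, 272]
scene potato0 [ 0.495 -0.248  0.04 ] 0.72 [324, 298]
scene potato0 [0.435 0.055 0.03 ] 0.69 [218, 242]
scene potato0 [ 0.487 -0.22   0.039] 0.68 [313, 293]
scene potato0 [ 0.462 -0.24   0.031] 0.62 [312, 307]
top wood 36 [ 0.5804 -0.1279  0.0276] [-0.589 -0.808] [-0.0712  0.0418] z [0.0191 0.0281 0.0336]
top red 66 [ 0.5565 -0.111   0.007 ] [-0.368 -0.93 ] [-0.0291  0.0223] z [0.0022 0.0068 0.0118]
top white 154 [ 0.5861 -0.0395  0.0053] [-0.392 -0.92 ] [-0.0288  0.0446] z [0.0001 0.0051 0.011 ]
top pan_mouth [ 0.533 -0.244  0.025] 0.8 [356, 225]
top pan_grip [ 0.535 -0.24   0.023] 0.66 [354, 224]
top mat [ 0.456 -0.068  0.006] 0.84 [291, 259]
top mat [ 0.568 -0.33   0.003] 0.67 [384, 212]
top mat [ 0.53  -0.244  0.025] 0.27 [356, 226]
top potato0 [ 0.476 -0.235  0.035] 0.62 [355, 246]
top potato0 [ 0.491 -0.21   0.036] 0.54 [345, 241]
top potato0 [ 0.5   -0.246  0.04 ] 0.48 [359, 236]
START scene red 76 [ 0.5565 -0.1062  0.006 ] [ 0.415 -0.91 ]
START scene whi 131 [ 0.5602 -0.0307  0.006 ] [ 0.02 -1.  ]
START top red 75 [ 0.5599 -0.1095  0.006 ] [0.008 1.   ]
START top whi 163 [ 0.5602 -0.0336  0.006 ] [-0.004 -1.   ]
```

View pics/b4.png

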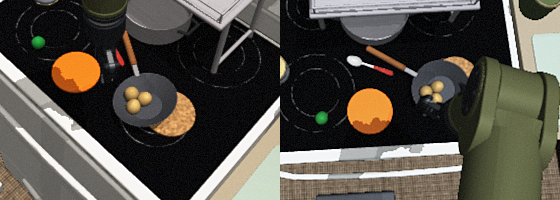

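```bash
cat >> m.py <<'E'
def handle(n,c=(.5815,-.1222),u=(-.585,-.811),L=.09,save=None):
    p,d=snap(n); C=cloud(n,d); hsv=cv2.cvtColor(p,cv2.COLOR_RGB2HSV); c=np.array(c);u=np.array(u)
    for _ in range(3):
        w=(C[...,:2]-c); s=w@u; l=w@[-u[1],u[0]]
        m=(d>0)&(abs(s)<L)&(abs(l)<.03)&(C[...,2]>.016)&(C[...,2]<.3)&(hsv[...,0]<18)&(hsv[...,0]>3)&(hsv[...,1]>90)&(hsv[...,2]>40)
        P=C[m]; c2=P.mean(0); v=np.linalg.svd((P-c2)[:,:2],full_matrices=False)[2][0]; v*=np.sign(v@u); u=v
        ss=(P-c2)[:,:2]@v; lo,hi=np.percentile(ss,[1.5,98.5]); c=c2[:2]+v*(lo+hi)/2
    print(n,m.sum(),'centre',c.round(4),'dir',u.round(3),np.degrees(np.arctan2(u[1],u[0])).round(1),'len',(hi-lo).round(4))
    for a,b in((-.05,-.02),(-.02,.02),(.02,.05)):
        k=(ss-(lo+hi)/2>a)&(ss-(lo+hi)/2<b)
        if k.sum()>3: print('   ztop',np.percentile(P[k,2],85).round(4))
    return c,u
E
python3 - <<'E'
from m import *
for n in('scene','top'):
    c,u=handle(n); print('mouth pred',(c+.165*u).round(4))
    p,d=snap(n); C=cloud(n,d); I=p.astype(int); X,Y,Z=np.moveaxis(C,-1,0)
    hsv=cv2.cvtColor(p,cv2.COLOR_RGB2HSV)
    ck=(d>0)&(Z<.012)&(Z>-.006)&(hsv[...,1]>60)&(hsv[...,0]<22)&(X>.44)&(X<.62)&(Y<-.2)&(Y>-.39)&(I[...,0]<245)
    P=C[ck][:,:2]; k=cv2.convexHull((P*1e4).astype(np.float32)[:,None])[:,0]/1e4
    k=k[np.hypot(*(k-[.523,-.293]).T)>.05]
    print('cork',len(P),circ(k,.06,[.523,-.293]))
E
```

```text
scene 210 centre [ 0.5849 -0.1173] dir [-0.583 -0.813] -125.6 len 0.107
   ztop 0.0245
   ztop 0.0285
   ztop 0.0324
mouth pred [ 0.4888 -0.2514]
cork 1222 [ 0.5208 -0.3172]
top 248 centre [ 0.5878 -0.1153] dir [-0.573 -0.82 ] -125.0 len 0.1108
   ztop 0.0249
   ztop 0.0288
   ztop 0.0324
mouth pred [ 0.4932 -0.2505]
cork 293 [ 0.5629 -0.2657]
```

The handle runs from (0.622,-0.067) to (0.552,-0.165), dipping towards the spoon. I'll take it near the bowl end with a light grip, keeping clear of the spoon's tip.

Request:
move_arm:
  steps: [-21.5,27,0,0,0,0,-21.5,27,0,0,0,0,-21,27,0,0,0,0,-21,27,0,0,0,0,-21,28,0,0,0,0,0,0,9,0,0,7.1,0,0,9,0,0,7.1,0,0,9,0,0,7.1]

```text
time: 8.1
ee_pos: [0.5594, -0.1555, 0.1854]
tool_rot: [[-0.583, 0.812, -0.001], [0.812, 0.583, -0.001], [-0.0, -0.002, -1.0]]
wrist_force: [0.1, 1.3, 0.1]
width: 0.0853
grasp_force: 0.0
```

Request:
move_arm:
  steps: [0,0,9,0,0,7.1,0,0,9,0,0,7.1,0,0,9,0,0,7.1,0,0,9,0,0,7.1,0,0,9,0,0,7.1,0,0,9,0,0,7.1,0,0,9,0,0,7.1,0,0,9,0,0,7.1]

```text
time: 8.77
ee_pos: [0.5589, -0.1556, 0.1138]
tool_rot: [[0.361, 0.932, -0.0], [0.932, -0.361, -0.0], [-0.0, -0.0, -1.0]]
wrist_force: [0.3, 0.1, -0.5]
width: 0.0854
grasp_force: 0.0
```

Request:
move_arm:
  steps: [0,0,9,0,0,7.1,0,0,9,0,0,7.1,0,0,0,0,0,0,0,0,0,0,0,0]

```text
time: 9.1
ee_pos: [0.5586, -0.1556, 0.0959]
tool_rot: [[0.571, 0.821, -0.001], [0.821, -0.571, -0.0], [-0.001, -0.001, -1.0]]
wrist_force: [0.7, -0.2, 0.1]
width: 0.0854
grasp_force: 0.0
```

```bash
python3 - <<'E'
from m import *
s=show(); R=s['tool_rot']
print('err',(R.T@(np.array([.5587,-.156,.031])-s['ee_pos'])*1000).round(1),'yaw y',np.degrees(np.arctan2(R[1,1],R[0,1])))
for n in('scene','top'):
    c,u=handle(n,(.587,-.116),(-.578,-.816)); 
E
```

```text
9.1 [ 0.5586 -0.1556  0.0959] [[0.5714, 0.8207, -0.0013], [0.8207, -0.5714, -0.0005], [-0.0011, -0.0008, -1.0]] [-0.54   0.393  0.928  1.813 -0.348  1.111 -0.099] [ 0.7 -0.2  0.1] 0.0854
err [-0.2  0.4 64.9] yaw y -34.84478492743942
scene 209 centre [ 0.5836 -0.1183] dir [-0.59  -0.807] -126.2 len 0.107
   ztop 0.0244
   ztop 0.0295
   ztop 0.0328
top 59 centre [ 0.6127 -0.0801] dir [-0.607 -0.794] -127.4 len 0.029
   ztop 0.0235
```

Request:
move_arm:
  steps: [0,0,20,0,0,0,0,0,20,0,0,0,0,0,16,0,0,0,0,0,9,0,0,0,0,0,0,0,0,0,0,0,0,0,0,0]

```text
time: 9.7
ee_pos: [0.5591, -0.156, 0.0318]
tool_rot: [[0.574, 0.819, 0.0], [0.819, -0.574, -0.0], [0.0, 0.0, -1.0]]
wrist_force: [0.3, -0.2, 0.8]
width: 0.0854
grasp_force: 0.0
```

Request:
move_arm:
  steps: [0,0,0,0,0,0,0,0,0,0,0,0,0,0,0,0,0,0,0,0,0,0,0,0,0,0,0,0,0,0,0,0,0,0,0,0,0,0,0,0,0,0]
  gripper: 255
  newtons: 40

```text
time: 10.28
ee_pos: [0.561, -0.1562, 0.0326]
tool_rot: [[0.574, 0.819, 0.005], [0.819, -0.574, -0.001], [0.002, 0.004, -1.0]]
wrist_force: [2.3, 0.0, 5.8]
width: 0.001
grasp_force: 9.7
```

Request:
move_arm:
  steps: [0,0,0,0,0,0,0,0,0,0,0,0]

```text
time: 10.45
ee_pos: [0.561, -0.1562, 0.0328]
tool_rot: [[0.574, 0.819, 0.004], [0.819, -0.574, -0.001], [0.002, 0.004, -1.0]]
wrist_force: [1.6, 0.7, 5.8]
width: 0.0002
grasp_force: 7.6
```

```bash
python3 - <<'E'
from m import *
show()
p,d=snap('scene'); p2,d2=snap('top')
a=cv2.resize(p[225:325,270:390],(780,650)[:2]) if 0 else cv2.resize(p[225:325,260:380],None,fx=3.3,fy=3.3,interpolation=cv2.INTER_CUBIC); b=cv2.resize(p2[160:260,280:400],None,fx=3.3,fy=3.3,interpolation=cv2.INTER_CUBIC)
cv2.imwrite('pics/b5.png',np.hstack([a,b])[:,:,::-1])
for n in('scene','top'): handle(n,(.587,-.116),(-.578,-.816))
E
```

```text
10.45 [ 0.561  -0.1562  0.0328] [[0.5742, 0.8187, 0.0043], [0.8187, -0.5742, -0.0008], [0.0018, 0.0039, -1.0]] [-0.485  0.478  0.871  1.858 -0.431  1.001 -0.043] [1.6 0.7 5.8] 0.0002
scene 49 centre [ 0.5666 -0.1235] dir [-0.574 -0.819] -125.0 len 0.0822
   ztop 0.0232
   ztop 0.092
   ztop 0.0654
top 46 centre [ 0.6072 -0.074 ] dir [-0.575 -0.818] -125.1 len 0.0258
   ztop 0.0224
```

View pics/b5.png

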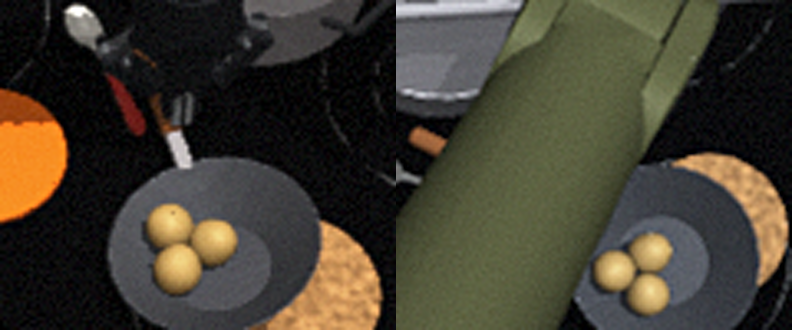

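```bash
python3 - <<'E'
from m import *
p,d=snap('scene'); C=cloud('scene',d)
for v in range(246,268,2):
    print(v,[(u,*(C[v,u]*1000).round().astype(int),*p[v,u]) for u in (306,310,314,318)])
E
```

```text
246 [(306, np.int64(546), np.int64(-141), np.int64(88), np.uint8(18), np.uint8(14), np.uint8(17)), (310, np.int64(537), np.int64(-160), np.int64(114), np.uint8(17), np.uint8(12), np.uint8(17)), (314, np.int64(544), np.int64(-166), np.int64(113), np.uint8(19), np.uint8(18), np.uint8(20)), (318, np.int64(557), np.int64(-168), np.int64(103), np.uint8(10), np.uint8(15), np.uint8(14))]
248 [(306, np.int64(540), np.int64(-146), np.int64(91), np.uint8(11), np.uint8(17), np.uint8(18)), (310, np.int64(540), np.int64(-159), np.int64(104), np.uint8(13), np.uint8(13), np.uint8(18)), (314, np.int64(544), np.int64(-167), np.int64(106), np.uint8(8), np.uint8(11), np.uint8(12)), (318, np.int64(555), np.int64(-170), np.int64(99), np.uint8(13), np.uint8(11), np.uint8(13))]
250 [(306, np.int64(535), np.int64(-151), np.int64(92), np.uint8(10), np.uint8(17), np.uint8(20)), (310, np.int64(542), np.int64(-157), np.int64(92), np.uint8(14), np.uint8(10), np.uint8(10)), (314, np.int64(550), np.int64(-163), np.int64(90), np.uint8(10), np.uint8(11), np.uint8(13)), (318, np.int64(559), np.int64(-168), np.int64(8
[... 2375 characters left out ...]
np.uint8(4), np.uint8(8), np.uint8(5)), (310, np.int64(549), np.int64(-155), np.int64(27), np.uint8(123), np.uint8(69), np.uint8(39)), (314, np.int64(558), np.int64(-160), np.int64(24), np.uint8(120), np.uint8(104), np.uint8(97)), (318, np.int64(579), np.int64(-156), np.int64(-2), np.uint8(3), np.uint8(4), np.uint8(0))]
266 [(306, np.int64(552), np.int64(-140), np.int64(1), np.uint8(8), np.uint8(3), np.uint8(1)), (310, np.int64(546), np.int64(-157), np.int64(24), np.uint8(112), np.uint8(103), np.uint8(96)), (314, np.int64(552), np.int64(-165), np.int64(26), np.uint8(192), np.uint8(186), np.uint8(186)), (318, np.int64(576), np.int64(-160), np.int64(-4), np.uint8(4), np.uint8(5), np.uint8(7))]
```

The depth shows the shut fingertips ending near z≈0.044, on top of the handle, while the TCP reads 0.033. I'll raise the arm and measure the real tip position in free air.

Request:
move_arm:
  steps: [0,0,-20,0,0,0,0,0,-30,0,0,0,0,0,-30,0,0,0,0,0,-30,0,0,0,0,0,0,0,0,0,0,0,0,0,0,0]

```text
time: 11.2
ee_pos: [0.56, -0.1561, 0.1431]
tool_rot: [[0.574, 0.819, 0.004], [0.819, -0.574, 0.0], [0.002, 0.003, -1.0]]
wrist_force: [-1.1, 0.4, -0.4]
width: 0.0
grasp_force: 0.0
```

```bash
python3 - <<'E'
from m import *
s=show(); t=s['ee_pos']
for n in('scene','top'):
    p,d=snap(n); C=cloud(n,d); Q=(C-t)@s['tool_rot']
    m=(d>0)&(abs(Q[...,0])<.03)&(abs(Q[...,1])<.06)&(Q[...,2]>-.06)&(Q[...,2]<.06)
    P=Q[m]*1000
    h,e=np.histogram(P[:,2],bins=np.arange(-60,61,5)); print(n,dict(zip(e.astype(int).tolist(),h.tolist())))
    k=P[P[:,2]>np.percentile(P[:,2],80)] if len(P) else P
    print(np.percentile(P[:,2],[50,90,95,99]).round(), 'tip xy',k.mean(0).round(1))
    if n=='scene': cv2.imwrite('pics/b6.png',cv2.resize(p[190:290,240:380],None,fx=4,fy=4)[:,:,::-1])
    print(proj(n,t+s['tool_rot']@[0,0,.025]), proj(n,t))
E
```

```text
11.2 [ 0.56   -0.1561  0.1431] [[0.5743, 0.8186, 0.0038], [0.8186, -0.5743, 0.0003], [0.0024, 0.0029, -1.0]] [-0.575  0.337  0.963  1.768 -0.298  1.188 -0.138] [-1.1  0.4 -0.4] 0.0
scene {-60: 91, -55: 67, -50: 36, -45: 15, -40: 13, -35: 17, -30: 23, -25: 17, -20: 22, -15: 13, -10: 14, -5: 2, 0: 0, 5: 0, 10: 0, 15: 0, 20: 0, 25: 0, 30: 0, 35: 0, 40: 0, 45: 0, 50: 0, 55: 0}
[-49. -16. -10.  -6.] tip xy [ -7.6  -2.2 -14.8]
[315, 238] [316, 232]
top {-60: 0, -55: 0, -50: 0, -45: 0, -40: 0, -35: 0, -30: 0, -25: 0, -20: 0, -15: 0, -10: 0, -5: 0, 0: 0, 5: 0, 10: 0, 15: 0, 20: 0, 25: 0, 30: 0, 35: 0, 40: 0, 45: 0, 50: 0, 55: 0}Traceback (most recent call last):
  File "<stdin>", line 9, in <module>
    return _quantile_unchecked(
        a, q, axis, out, overwrite_input, method, keepdims, weights)
    return _ureduce(a,
                    func=_quantile_ureduce_func,
    ...<5 lines>...
                    overwrite_input=overwrite_input,
                    method=method)
    r = func(a, **kwargs)
    result = _quantile(arr,
                       quantiles=q,
    ...<2 lines>...
                       out=out,
                       weights=wgt)
    slices_having_nans = np.isnan(arr[-1, ...])
                                  ~~~^^^^^^^^^
IndexError: index -1 is out of bounds for axis 0 with size 0
```

View pics/b6.png

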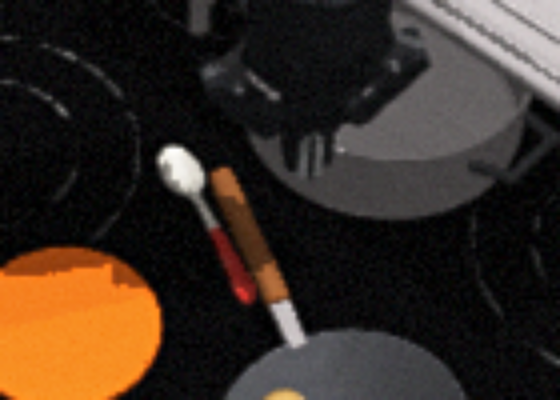

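The shut tips actually end about 6 mm behind the reported TCP, 30 mm short of the stated 25 mm, so the pads only caught the crown of the handle. I'll go 30 mm deeper, and use a firm but moderate grip. First I'll re-measure the handle and spoon.

```bash
python3 - <<'E'
from m import *
for n in('scene','top'):
    c,u=handle(n,(.587,-.116),(-.578,-.816)); g=c+.049*u; print('grip',g.round(4))
    p,d,C,I=measure(n)
    m=red(C,I,d); s=(C[m][:,:2]-g)@u; l=(C[m][:,:2]-g)@[-u[1],u[0]]
    print('red rel grip: along',np.percentile(s,[2,50,98]).round(4),'across',np.percentile(l,[2,50,98]).round(4))
E
```

```text
scene 224 centre [ 0.5711 -0.1055] dir [-0.481 -0.876] -118.8 len 0.1134
   ztop 0.0248
   ztop 0.0282
   ztop 0.0327
grip [ 0.5475 -0.1484]
scene wood 176 [ 0.5692 -0.1098  0.0263] [-0.485 -0.874] [-0.0604  0.0513] z [0.0193 0.0263 0.0329]
scene red 63 [ 0.5243 -0.083   0.006 ] [-0.586  0.81 ] [-0.052   0.0509] z [0.0022 0.0061 0.0097]
scene white 85 [ 0.5912 -0.0298  0.004 ] [-0.324 -0.946] [-0.018   0.0445] z [-0.0008  0.0036  0.0089]
red rel grip: along [-0.0754 -0.0508 -0.0152] across [-0.0926 -0.073  -0.0076]
top 72 centre [ 0.5924 -0.0711] dir [-0.501 -0.865] -120.1 len 0.0353
   ztop 0.0245
grip [ 0.5678 -0.1135]
top wood 9 [ 0.5908 -0.0764  0.0227] [-0.166 -0.986] [-0.0123  0.0109] z [0.0194 0.0232 0.026 ]
top red 0
top white 114 [ 0.5895 -0.0346  0.0052] [-0.389 -0.921] [-0.0229  0.0431] z [0.0006 0.0051 0.0105]Traceback (most recent call last):
  File "<stdin>", line 6, in <module>
    return _quantile_unchecked(
        a, q, axis, out, overwrite_input, method, keepdims, weights)
    return _ureduce(a,
                    func=_quantile_ureduce_func,
    ...<5 lines>...
                    overwrite_input=overwrite_input,
                    method=method)
    r = func(a, **kwargs)
    result = _quantile(arr,
                       quantiles=q,
    ...<2 lines>...
                       out=out,
                       weights=wgt)
    slices_having_nans = np.isnan(arr[-1, ...])
                                  ~~~^^^^^^^^^
IndexError: index -1 is out of bounds for axis 0 with size 0
```

```bash
cat >> m.py <<'E'
def spoon(n,ends=True):
    p,d=snap(n); hsv=cv2.cvtColor(p,cv2.COLOR_RGB2HSV).astype(int); I=p.astype(int)
    c,R,t=cam(n); v,u=np.mgrid[:420,:560]; ray=np.stack([(u-c['cx'])/c['fx'],(v-c['cy'])/c['fy'],np.ones(u.shape)],-1)@R
    o=-R.T@t; C0=(o+ray*((.006-o[2])/ray[...,2])[...,None])[...,:2]; x,y=C0[...,0],C0[...,1]
    box=(x>.515)&(x<.63)&(y>-.18)&(y<.03)
    rd=box&((hsv[...,0]<3)|(hsv[...,0]>172))&(hsv[...,1]>150)&(I[...,0]>80)
    rd=cv2.morphologyEx(rd.astype(np.uint8),cv2.MORPH_OPEN,np.ones((2,2)))>0
    wh=box&(I.min(2)>110)&(hsv[...,1]<60)&(y>-.1)
    P=C0[rd]; Q=C0[wh]; 
    if len(P)<4 or len(Q)<4: print(n,'spoon',len(P),len(Q)); return
    v=P.mean(0)-Q.mean(0); v/=np.linalg.norm(v); A=np.r_[P,Q]; s=(A-P.mean(0))@v
    lo,hi=np.percentile(s,[.5,99.5]); e=P.mean(0)+hi*v; b=P.mean(0)+lo*v
    print(n,'red',len(P),P.mean(0).round(4),'white',len(Q),Q.mean(0).round(4),'ang',np.degrees(np.arctan2(v[1],v[0])).round(1),'ends',b.round(4),e.round(4),'len',(hi-lo).round(3)); return e,b
E
python3 - <<'E'
from m import *
for n in ('scene','top'): 
    r=spoon(n)
    if r is not None:
        u=np.array([-.481,-.876]); 
        for q in r: w=q-np.array([.5711,-.1055]); print('   s',(w@u).round(4),'across',(w@[-u[1],u[0]]).round(4))
p,d=snap('scene'); print(p[258:270:2,296:316:2].tolist())
E
```

```text
scene red 51 [ 0.5537 -0.1173] white 104 [ 0.5881 -0.0337] ang -112.4 ends [ 0.5971 -0.0121] [ 0.5455 -0.1371] len 0.135
   s 0.0399 across -0.0072
   s -0.0943 across -0.0222
top spoon 0 123
[[[36, 22, 14], [114, 30, 26], [97, 18, 11], [64, 28, 18], [126, 78, 44], [178, 106, 61], [172, 102, 56], [44, 27, 18], [13, 7, 11], [19, 19, 21]], [[13, 8, 5], [120, 35, 26], [107, 28, 24], [95, 23, 25], [82, 49, 23], [168, 101, 59], [175, 106, 60], [159, 94, 54], [0, 4, 11], [11, 15, 12]], [[5, 9, 5], [59, 20, 18], [138, 38, 34], [121, 34, 34], [45, 25, 15], [133, 83, 43], [179, 108, 55], [171, 102, 54], [37, 21, 15], [10, 11, 14]], [[9, 4, 4], [11, 1, 2], [176, 40, 34], [129, 33, 30], [17, 8, 5], [110, 63, 39], [162, 95, 48], [138, 84, 45], [46, 27, 18], [0, 3, 5]], [[4, 3, 9], [10, 10, 11], [11, 11, 14], [22, 2, 0], [3, 12, 11], [42, 29, 25], [195, 189, 193], [202, 195, 198], [207, 201, 201], [0, 0, 0]], [[0, 3, 3], [15, 16, 18], [0, 3, 0], [5, 5, 7], [1, 2, 3], [2, 2, 0], [109, 101, 100], [199, 190, 191], [206, 196, 197], [42, 42, 42]]]
```

The spoon's tip lies right beside the handle (s≈0.04), so I'll take the bare steel neck instead, lift the pan back onto the mat, and regrip the wood from there.

Request:
move_arm:
  steps: [-11,-6,0,0,0,0,-11,-6,20,0,0,0,0,0,20,0,0,-5.5,0,0,20,0,0,0,0,0,0,0,0,0,0,0,0,0,0,0,0,0,0,0,0,0]
  gripper: 0
  newtons: 60

```text
time: 12.23
ee_pos: [0.5366, -0.1675, 0.0823]
tool_rot: [[0.494, 0.869, 0.001], [0.869, -0.494, -0.0], [0.0, 0.001, -1.0]]
wrist_force: [-0.6, -1.1, -0.0]
width: 0.083
grasp_force: 0.0
```

Request:
move_arm:
  steps: [0,0,20,0,0,0,0,0,20,0,0,0,0,0,20,0,0,0,0,0,14,0,0,0,0,0,5,0,0,0,0,0,0,0,0,0,0,0,0,0,0,0]

```text
time: 12.82
ee_pos: [0.5371, -0.1673, 0.0032]
tool_rot: [[0.493, 0.87, 0.001], [0.87, -0.493, -0.0], [0.0, 0.001, -1.0]]
wrist_force: [-0.6, 0.1, 0.7]
width: 0.0856
grasp_force: 0.0
```

```bash
python3 - <<'E'
from m import *
s=show(); t=s['ee_pos']
p,d=snap('scene'); C=cloud('scene',d); Q=(C-t)@s['tool_rot']; I=p.astype(int)
m=(d>0)&(abs(Q[...,0])<.02)&(abs(Q[...,1])<.065)&(Q[...,2]<.02)&(Q[...,2]>-.09)&(C[...,2]>.004)&(I.max(2)<120)&(I[...,0]<I[...,2]+15)
P=Q[m]*1000
for a in range(-60,60,10):
    k=P[(P[:,1]>=a)&(P[:,1]<a+10)]
    if len(k): print(a,len(k),'lowest tool z',np.percentile(k[:,2],[80,98]).round(),'x',k[:,0].mean().round())
E
```

```text
12.82 [ 0.5371 -0.1673  0.0032] [[0.4934, 0.8698, 0.0013], [0.8698, -0.4934, -0.0004], [0.0002, 0.0013, -1.0]] [-0.448  0.48   0.844  1.921 -0.443  0.935  0.095] [-0.6  0.1  0.7] 0.0856
-60 59 lowest tool z [-34. -23.] x -5.0
-50 86 lowest tool z [-42. -21.] x -5.0
-40 51 lowest tool z [-76.  -1.] x -5.0
-30 10 lowest tool z [-80. -71.] x -15.0
-20 4 lowest tool z [-46.  -6.] x -9.0
-10 23 lowest tool z [-24. -21.] x -3.0
0 31 lowest tool z [-24. -22.] x -2.0
10 10 lowest tool z [-67. -30.] x -13.0
20 10 lowest tool z [-80. -15.] x -13.0
30 25 lowest tool z [-76. -69.] x -12.0
40 85 lowest tool z [-25. -10.] x -5.0
50 53 lowest tool z [-46. -23.] x -3.0
```

Request:
move_arm:
  steps: [0,0,0,0,0,0,0,0,0,0,0,0,0,0,0,0,0,0,0,0,0,0,0,0,0,0,0,0,0,0,0,0,0,0,0,0,0,0,0,0,0,0]
  gripper: 255
  newtons: 60

```text
time: 13.45
ee_pos: [0.5368, -0.1669, 0.0025]
tool_rot: [[0.493, 0.87, 0.001], [0.87, -0.493, -0.0], [0.0, 0.001, -1.0]]
wrist_force: [-0.5, 0.6, 0.3]
width: 0.0101
grasp_force: 58.9
```

Request:
move_arm:
  steps: [0,0,0,0,0,0,0,0,0,0,0,0]

```text
time: 13.62
ee_pos: [0.5366, -0.1668, 0.0024]
tool_rot: [[0.493, 0.87, 0.0], [0.87, -0.493, 0.0], [0.0, 0.0, -1.0]]
wrist_force: [1.3, -0.0, 0.3]
width: 0.0103
grasp_force: 59.1
```

Width 10.2 mm and steady on the neck. I'm lifting gently.

Request:
move_arm:
  steps: [0,0,-4,0,0,0,0,0,-8,0,0,0,0,0,-12,0,0,0,0,0,-14,0,0,0,0,0,-12,0,0,0,0,0,0,0,0,0,0,0,0,0,0,0]

```text
time: 14.2
ee_pos: [0.5373, -0.1669, 0.0537]
tool_rot: [[0.493, 0.87, 0.003], [0.87, -0.493, 0.0], [0.002, 0.002, -1.0]]
wrist_force: [0.2, 0.4, -3.5]
width: 0.0105
grasp_force: 58.4
```

```bash
cat >> m.py <<'E'
def pose(n,mouth,Rg=None):
    "handle line in 3D + rim plane + potatoes about a predicted mouth centre"
    mouth=np.array(mouth); p,d=snap(n); C=cloud(n,d); hsv=cv2.cvtColor(p,cv2.COLOR_RGB2HSV).astype(int); I=p.astype(int)
    r=np.hypot(*(C[...,:2]-mouth[:2]).transpose(2,0,1)); ok=(d>0)&(abs(C[...,2]-mouth[2])<.05)
    tp=ok&(r<.075)&(hsv[...,1]>90)&(hsv[...,0]>12)&(hsv[...,0]<28)&(I[...,0]>100)
    st=ok&(r<.09)&(hsv[...,1]<70)&(I.max(2)<130)&(I.max(2)>35)
    P=C[st]; q=np.hypot(*(P[:,:2]-mouth[:2]).T); k=P[(q>.064)&(q<.082)]
    A=np.c_[k[:,:2]-mouth[:2],np.ones(len(k))]; f=np.linalg.lstsq(A,k[:,2],rcond=None)[0]
    for _ in range(3):
        e=abs(A@f-k[:,2]); g=e<.008; f=np.linalg.lstsq(A[g],k[g,2],rcond=None)[0]
    print(n,'rim n',g.sum(),'slope deg',np.degrees(np.arctan(f[:2])).round(1),'z',f[2].round(4),'steel mean',P.mean(0).round(3),'potatoes',tp.sum(),C[tp].mean(0).round(3) if tp.any() else '')
E
python3 - <<'E'
from m import *
s=show(); u=np.array([-.493,-.870,0]); m=s['ee_pos']+[0,0,.03]+.093*u; print('mouth pred',m.round(3), s['wrist_force'])
for n in('scene','top'): pose(n,m); handle(n,(s['ee_pos']-.072*u)[:2],u[:2])
p,d=snap('scene'); C=cloud('scene',d); hsv=cv2.cvtColor(p,cv2.COLOR_RGB2HSV).astype(int)
ck=(d>0)&(abs(C[...,2]-.005)<.006)&(hsv[...,1]>60)&(hsv[...,0]<22)&(C[...,0]>.44)&(C[...,0]<.6)&(C[...,1]<-.2)&(C[...,1]>-.37)&(hsv[...,2]>70)
P=C[ck][:,:2]; print('cork',len(P),P.min(0).round(3),P.max(0).round(3))
E
```

```text
14.2 [ 0.5373 -0.1669  0.0537] [[0.4931, 0.87, 0.0028], [0.87, -0.4931, 0.0004], [0.0017, 0.0022, -1.0]] [-0.499  0.404  0.898  1.892 -0.371  1.018  0.043] [ 0.2  0.4 -3.5] 0.0105
mouth pred [ 0.491 -0.248  0.084] [ 0.16718234  0.44849584 -3.47261264]
scene rim n 724 slope deg [ 5.2 -9.5] z 0.0859 steel mean [ 0.503 -0.245  0.075] potatoes 481 [ 0.479 -0.236  0.083]
scene 50 centre [ 0.5855 -0.0665] dir [-0.637 -0.771] -129.5 len 0.044
   ztop 0.0756
top rim n 387 slope deg [ 4.8 -9.1] z 0.0835 steel mean [ 0.482 -0.277  0.075] potatoes 241 [ 0.48  -0.246  0.084]
top 168 centre [ 0.5814 -0.082 ] dir [-0.48  -0.877] -118.7 len 0.0669
   ztop 0.0737
   ztop 0.0779
   ztop 0.08
cork 1282 [ 0.464 -0.36 ] [ 0.589 -0.27 ]
```

The neck grip holds firmly. I'll carry the pan towards the mat, turning it back to its first heading.

Request:
move_arm:
  steps: [-12,-4,-4,0,0,0,-26,-9,-10,0,0,0,-30,-10,-10,0,0,0,-28,-10,-8,0,0,-3,-18,-6,-3,0,0,0,0,0,0,0,0,-5,0,0,0,0,0,-7,0,0,0,0,0,-7]

```text
time: 15.12
ee_pos: [0.446, -0.248, 0.0872]
tool_rot: [[0.129, 0.992, 0.0], [0.992, -0.129, 0.001], [0.001, 0.0, -1.0]]
wrist_force: [-0.1, 1.1, -2.3]
width: 0.0102
grasp_force: 58.9
```

Request:
move_arm:
  steps: [0,0,0,0,0,-7,0,0,0,0,0,-7,0,0,0,0,0,-7,0,0,0,0,0,-7,0,0,0,0,0,-7,0,0,0,0,0,-7,0,0,0,0,0,-7,0,0,0,0,0,-7]

```text
time: 15.78
ee_pos: [0.4459, -0.2477, 0.0868]
tool_rot: [[-0.751, 0.66, -0.001], [0.66, 0.751, 0.0], [0.001, -0.001, -1.0]]
wrist_force: [0.4, -0.3, -2.8]
width: 0.0106
grasp_force: 58.9
```

Request:
move_arm:
  steps: [0,0,0,0,0,-6,0,0,0,0,0,-3,0,0,0,4.5,2.8,0,0,0,0,4.5,2.8,0,0,0,0,0,0,0,0,0,0,0,0,0]

```text
time: 16.28
ee_pos: [0.4472, -0.2469, 0.0864]
tool_rot: [[-0.836, 0.523, -0.167], [0.541, 0.838, -0.079], [0.098, -0.156, -0.983]]
wrist_force: [-1.0, 0.3, -2.6]
width: 0.0105
grasp_force: 59.3
```

```bash
python3 - <<'E'
from m import *
s=show(); R=s['tool_rot']; u=-R[:,0]; print('yaw',np.degrees(np.arctan2(u[1],u[0])))
m=s['ee_pos']-.03*R[:,2]+.093*u; print('mouth pred',m.round(3))
for n in('scene','top'):
    pose(n,m); handle(n,(s['ee_pos']-.072*u)[:2],u[:2]/np.hypot(*u[:2]))
    p,d=snap(n); C=cloud(n,d); hsv=cv2.cvtColor(p,cv2.COLOR_RGB2HSV).astype(int)
    ck=(d>0)&(abs(C[...,2]-.005)<.006)&(hsv[...,1]>60)&(hsv[...,0]<22)&(C[...,0]>.44)&(C[...,0]<.61)&(C[...,1]<-.2)&(C[...,1]>-.38)&(hsv[...,2]>70)
    ck=cv2.morphologyEx(ck.astype(np.uint8),cv2.MORPH_OPEN,np.ones((2,2)))>0
    P=C[ck][:,:2]; print('cork',len(P),P.min(0).round(3),P.max(0).round(3),P.mean(0).round(3))
    spoon(n)
E
```

```text
16.28 [ 0.4472 -0.2469  0.0864] [[-0.8356, 0.5234, -0.1666], [0.5405, 0.8376, -0.0795], [0.0979, -0.1565, -0.9828]] [-0.31   0.299  0.77   1.892 -0.068  1.151  1.486] [-1.   0.3 -2.6] 0.0105
yaw -32.89655387254889
mouth pred [ 0.53  -0.295  0.107]
scene rim n 644 slope deg [-0.5 -0.4] z 0.1083 steel mean [ 0.543 -0.293  0.097] potatoes 501 [ 0.526 -0.299  0.108]
scene 487 centre [ 0.3862 -0.2103] dir [ 0.856 -0.516] -31.1 len 0.114
   ztop 0.1208
   ztop 0.1203
   ztop 0.1198
cork 1052 [-0.02  -0.612] [ 0.571 -0.248] [ 0.502 -0.319]
scene red 88 [ 0.5508 -0.1097] white 129 [ 0.5787 -0.0331] ang -110.0 ends [ 0.5884 -0.0065] [ 0.542  -0.1341] len 0.136
top rim n 41 slope deg [-2.9 -6.4] z 0.1026 steel mean [ 0.495 -0.357  0.111] potatoes 0 m.py:23: RuntimeWarning: Mean of empty slice.
  P=C[m]; c2=P.mean(0); v=np.linalg.svd((P-c2)[:,:2],full_matrices=False)[2][0]; v*=np.sign(v@u); u=v
  ret = um.true_divide(
Traceback (most recent call last):
  File "m.py", line 23, in handle
    P=C[m]; c2=P.mean(0); v=np.linalg.svd((P-c2)[:,:2],full_matrices=False)[2][0]; v*=np.sign(v@u); u=v
                            ~~~~~~~~~~~~~~~~~~~~~~~~~~~~~~~~~~~~~~~~~~~~~~~~~~^^^
IndexError: index 0 is out of bounds for axis 0 with size 0
```

The pan hangs level over the mat with its potatoes. I'm setting it down.

Request:
move_arm:
  steps: [-2.4,3.9,24.6,0,0,0,-2.4,3.9,24.6,0,0,0,-1.5,2.3,14.7,0,0,0,-0.5,0.8,5,0,0,0,-0.3,0.5,3,0,0,0,0,0,0,0,0,0,0,0,0,0,0,0]

```text
time: 17.17
ee_pos: [0.4476, -0.2481, 0.0152]
tool_rot: [[-0.835, 0.526, -0.164], [0.542, 0.836, -0.08], [0.095, -0.155, -0.983]]
wrist_force: [-0.7, 0.1, -3.6]
width: 0.0105
grasp_force: 59.4
```

```bash
python3 - <<'E'
from m import *
s=show(); 
pose('scene',(.527,-.297,.037)); handle('scene',(.386,-.21),(.848,-.53))
p,d=snap('scene'); C=cloud('scene',d); I=p.astype(int); hsv=cv2.cvtColor(p,cv2.COLOR_RGB2HSV).astype(int)
ck=(d>0)&(abs(C[...,2]-.003)<.009)&(hsv[...,1]>60)&(hsv[...,0]<22)&(np.hypot(C[...,0]-.525,C[...,1]+.297)<.075)&(hsv[...,2]>70)
P=C[ck]; print(len(P),'r from (.525,-.297)',np.percentile(np.hypot(P[:,0]-.525,P[:,1]+.297),[2,50,98]).round(4)); a=np.degrees(np.arctan2(P[:,1]+.297,P[:,0]-.525)); 
for b in range(-180,180,30):
    k=P[(a>=b)&(a<b+30)]
    if len(k)>3: print(b,len(k),np.percentile(np.hypot(k[:,0]-.525,k[:,1]+.297),[5,95]).round(4))
E
```

```text
17.17 [ 0.4476 -0.2481  0.0152] [[-0.8347, 0.5257, -0.164], [0.5424, 0.8364, -0.0797], [0.0953, -0.1555, -0.9832]] [-0.261  0.409  0.73   1.94  -0.148  1.012  1.53 ] [-0.7  0.1 -3.6] 0.0105
scene rim n 618 slope deg [-1.2 -0.7] z 0.037 steel mean [ 0.538 -0.296  0.024] potatoes 589 [ 0.526 -0.306  0.03 ]
scene 436 centre [ 0.388  -0.2104] dir [ 0.855 -0.519] -31.3 len 0.1128
   ztop 0.0494
   ztop 0.0482
   ztop 0.0484
248 r from (.525,-.297) [0.0427 0.0569 0.0626]
-180 66 [0.0486 0.0605]
-150 80 [0.0482 0.0621]
-120 60 [0.0534 0.0625]
-90 8 [0.0604 0.0634]
150 28 [0.0521 0.0589]
```

Request:
move_arm:
  steps: [-0.2,0.3,2,0,0,0,0,0,0,0,0,0]

```text
time: 17.48
ee_pos: [0.4474, -0.2476, 0.0126]
tool_rot: [[-0.835, 0.525, -0.165], [0.542, 0.837, -0.079], [0.096, -0.156, -0.983]]
wrist_force: [-0.3, 0.5, 0.9]
width: 0.0109
grasp_force: 60.7
```

Request:
move_arm:
  steps: [0,0,0,0,0,0,0,0,0,0,0,0,0,0,0,0,0,0,0,0,0,0,0,0,0,0,0,0,0,0,0,0,0,0,0,0]
  gripper: 0

```text
time: 17.98
ee_pos: [0.4469, -0.2476, 0.0122]
tool_rot: [[-0.835, 0.525, -0.166], [0.542, 0.837, -0.079], [0.097, -0.156, -0.983]]
wrist_force: [0.6, 0.5, 0.1]
width: 0.0814
grasp_force: 0.0
```

Request:
move_arm:
  steps: [0,0,-12,0,0,0,0,0,-28,0,0,0,0,0,-30,0,0,0,0,0,-30,0,0,0,0,0,0,-4.5,-2.8,0,0,0,0,-4.5,-2.8,0,0,0,0,0,0,0,0,0,0,0,0,0]

```text
time: 18.65
ee_pos: [0.4627, -0.2403, 0.1114]
tool_rot: [[-0.841, 0.54, 0.001], [0.54, 0.841, 0.001], [-0.0, 0.001, -1.0]]
wrist_force: [0.2, 0.2, 0.9]
width: 0.0856
grasp_force: 0.0
```

```bash
python3 - <<'E'
from m import *
s=show(); R=s['tool_rot']
pose('scene',(.527,-.297,.04)); c,u=handle('scene',(.388,-.21),(.848,-.53)); spoon('scene'); spoon('top')
g=np.array([*(c+[.001,.001]+.02*u),.012]); print('to g tool mm',(R.T@(g-s['ee_pos'])*1000).round(1),'y.u deg',np.degrees(np.arcsin(R[:2,1]@u)).round(2))
E
```

```text
18.65 [ 0.4627 -0.2403  0.1114] [[-0.8414, 0.5404, 0.0005], [0.5404, 0.8414, 0.0007], [-0.0, 0.0009, -1.0]] [-0.284  0.173  0.781  1.937 -0.138  1.086  1.554] [0.2 0.2 0.9] 0.0856
scene rim n 633 slope deg [-1.5 -1.2] z 0.037 steel mean [ 0.537 -0.297  0.024] potatoes 601 [ 0.525 -0.306  0.029]
scene 437 centre [ 0.3877 -0.211 ] dir [ 0.86 -0.51] -30.7 len 0.1133
   ztop 0.0471
   ztop 0.0472
   ztop 0.0469
scene red 92 [ 0.551  -0.1088] white 130 [ 0.5788 -0.033 ] ang -110.2 ends [ 0.5886 -0.0066] [ 0.5417 -0.134 ] len 0.136
top red 93 [ 0.5484 -0.1093] white 160 [ 0.5779 -0.0354] ang -111.8 ends [ 0.5885 -0.0088] [ 0.539  -0.1328] len 0.133
to g tool mm [ 58.6 -13.9  99.4] y.u deg 2.05
```

Request:
move_arm:
  steps: [29,-7,0,0,0,0,29.5,-7,10,0,0,0,0,0,25,0,0,-2,0,0,25,0,0,0,0,0,20,0,0,0,0,0,14,0,0,0,0,0,5,0,0,0,0,0,0,0,0,0]

```text
time: 19.52
ee_pos: [0.4059, -0.2194, 0.0101]
tool_rot: [[-0.862, 0.507, -0.004], [0.507, 0.862, -0.0], [0.003, -0.003, -1.0]]
wrist_force: [-0.4, 0.0, -0.7]
width: 0.0855
grasp_force: 0.0
```

Request:
move_arm:
  steps: [0,0,0,0,0,0,0,0,0,0,0,0,0,0,0,0,0,0,0,0,0,0,0,0,0,0,0,0,0,0,0,0,0,0,0,0,0,0,0,0,0,0,0,0,0,0,0,0]
  gripper: 255
  newtons: 85

```text
time: 20.18
ee_pos: [0.4069, -0.2199, 0.0117]
tool_rot: [[-0.861, 0.508, 0.001], [0.508, 0.861, 0.0], [-0.0, 0.001, -1.0]]
wrist_force: [0.5, 0.2, 1.7]
width: 0.0149
grasp_force: 82.7
```

Width 14.9 mm, so it's a proper grip on the wood. I'm lifting.

Request:
move_arm:
  steps: [0,0,-4,0,0,0,0,0,-10,0,0,0,0,0,-16,0,0,0,0,0,-20,0,0,0,0,0,-18,0,0,0,0,0,-12,0,0,0,0,0,0,0,0,0,0,0,0,0,0,0]

```text
time: 20.85
ee_pos: [0.4066, -0.2197, 0.0918]
tool_rot: [[-0.861, 0.508, 0.001], [0.508, 0.861, 0.001], [-0.0, 0.001, -1.0]]
wrist_force: [-0.3, 0.2, -4.8]
width: 0.0148
grasp_force: 82.9
```

```bash
python3 - <<'E'
from m import *
s=show(); R=s['tool_rot']; u=-R[:,0]
m=s['ee_pos']-.028*R[:,2]+.145*u; print('mouth pred',m.round(3))
for n in('scene','top'):
    pose(n,m)
c,u=handle('scene',(s['ee_pos']-.02*u)[:2],u[:2]/np.hypot(*u[:2])); print((c+.165*u).round(4))
p,d=snap('scene'); C=cloud('scene',d); hsv=cv2.cvtColor(p,cv2.COLOR_RGB2HSV).astype(int)
ck=(d>0)&(abs(C[...,2]-.005)<.008)&(hsv[...,1]>60)&(hsv[...,0]<22)&(np.hypot(C[...,0]-.525,C[...,1]+.298)<.075)&(hsv[...,2]>70)
P=C[ck][:,:2]; print('cork',len(P),np.percentile(P,[.5,99.5],axis=0).round(3))
E
```

```text
20.85 [ 0.4066 -0.2197  0.0918] [[-0.8611, 0.5084, 0.0009], [0.5084, 0.8611, 0.0008], [-0.0003, 0.0011, -1.0]] [-0.341  0.034  0.801  2.089 -0.029  1.029  1.512] [-0.3  0.2 -4.8] 0.0148
mouth pred [ 0.531 -0.293  0.12 ]
scene rim n 821 slope deg [-0.8  0.1] z 0.1147 steel mean [ 0.537 -0.288  0.104] potatoes 500 [ 0.537 -0.299  0.114]
top rim n 570 slope deg [-1.   0.9] z 0.1142 steel mean [ 0.551 -0.292  0.104] potatoes 291 [ 0.549 -0.295  0.115]
scene 378 centre [ 0.3858 -0.2111] dir [ 0.857 -0.516] -31.0 len 0.1147
   ztop 0.1259
   ztop 0.1273
   ztop 0.125
[ 0.5272 -0.2962]
cork 1164 [[ 0.467 -0.359]
 [ 0.567 -0.247]]
```

The lift is good, with about 2° of droop. Next I'll turn the pan to face straight under the shelf, trim its pitch, and check.

Request:
move_arm:
  steps: [0,0,-1,0,0,-3,0,0,-2,0,0,-5.5,0,0,-2,0,0,-6,0,0,-2,0,0,-6,0,0,-2,0,0,-5.5,0,0,-1,0,0,-4.5,0,0,0,0,-2.3,0,0,0,0,0,0,0]

```text
time: 21.72
ee_pos: [0.405, -0.2201, 0.1004]
tool_rot: [[-0.999, 0.002, 0.039], [0.002, 1.0, 0.0], [-0.039, 0.001, -0.999]]
wrist_force: [-1.0, -0.1, -3.8]
width: 0.0149
grasp_force: 82.9
```

```bash
cat >> m.py <<'E'
def chk(n='scene',D=.145):
    s=show(); R=s['tool_rot']; u=-R[:,0]; m=s['ee_pos']-.0257*R[:,2]+D*u; print('yaw',np.degrees(np.arctan2(u[1],u[0])).round(2),'pitch',np.degrees(np.arcsin(u[2])).round(2),'mouth pred',m.round(4))
    pose(n,m); c,v=handle(n,(s['ee_pos']-.02*u)[:2],u[:2]/np.hypot(*u[:2])); print('mouth from handle',(c+.165*v).round(4)); return s
E
python3 - <<'E'
from m import *
chk('scene'); chk('top')
E
```

```text
21.72 [ 0.405  -0.2201  0.1004] [[-0.9993, 0.0021, 0.0386], [0.0021, 1.0, 0.0005], [-0.0386, 0.0005, -0.9993]] [-3.320e-01 -2.300e-02  7.880e-01  2.109e+00 -1.000e-03  1.014e+00
  2.026e+00] [-1.  -0.1 -3.8] 0.0149
yaw -0.12 pitch 2.21 mouth pred [ 0.5489 -0.2204  0.1317]
scene rim n 611 slope deg [ 1.3 -0.3] z 0.1288 steel mean [ 0.558 -0.218  0.117] potatoes 459 [ 0.556 -0.223  0.128]
scene 306 centre [ 0.361  -0.2212] dir [1.    0.003] 0.2 len 0.0725
   ztop 0.1327
   ztop 0.1346
   ztop 0.1354
mouth from handle [ 0.526  -0.2207]
21.82 [ 0.4058 -0.2198  0.1008] [[-0.9993, 0.0017, 0.0382], [0.0017, 1.0, 0.0005], [-0.0382, 0.0005, -0.9993]] [-3.320e-01 -2.200e-02  7.880e-01  2.108e+00 -2.000e-03  1.015e+00
  2.026e+00] [ 0.  -0.3 -3. ] 0.0149
yaw -0.1 pitch 2.19 mouth pred [ 0.5497 -0.2201  0.132 ]
top rim n 769 slope deg [1.3 0.7] z 0.1298 steel mean [ 0.553 -0.225  0.119] potatoes 416 [ 0.555 -0.217  0.131]
top 139 centre [ 0.3834 -0.2147] dir [0.996 0.085] 4.9 len 0.1134
   ztop 0.1346
   ztop 0.1351
mouth from handle [ 0.5478 -0.2007]
```

Request:
move_arm:
  steps: [-9,3,0.3,0,0,0,-20,7,0.8,0,0,0,-26,9,1,0,0,0,-28,10,1.1,0,0,0,-28,10,1.1,0,0,0,-22,7,0.9,0,0,0,-14,5,0.5,0,0,0,-8,2,0.3,0,0,0]

```text
time: 22.58
ee_pos: [0.5647, -0.1645, 0.1008]
tool_rot: [[-0.999, -0.003, 0.04], [-0.003, 1.0, -0.0], [-0.04, -0.0, -0.999]]
wrist_force: [-1.0, 0.1, -1.7]
width: 0.015
grasp_force: 89.2
```

```bash
python3 - <<'E'
from m import *
s=chk('scene')
p,d=snap('scene'); C=cloud('scene',d)
# highest dark-steel pan points and the shelf clearance
R=s['tool_rot']; Q=(C-s['ee_pos'])@R
g=(d>0)&(C[...,2]>.2)&(C[...,0]<.66)&(C[...,0]>.60)&(C[...,1]<.02)&(C[...,1]>-.3); print('near shelf front, robot/edge x min',np.percentile(C[g][:,0],[1,50]).round(3), C[g][:,2].min().round(3))
E
```

```text
22.58 [ 0.5647 -0.1645  0.1008] [[-0.9992, -0.0032, 0.0398], [-0.0032, 1.0, -0.0003], [-0.0398, -0.0005, -0.9992]] [-0.36   0.311  0.709  1.819 -0.245  1.058  2.013] [-1.   0.1 -1.7] 0.015
yaw 0.19 pitch 2.28 mouth pred [ 0.7086 -0.164   0.1322]
scene rim n 70 slope deg [-3.6 -3.8] z 0.1233 steel mean [ 0.686 -0.177  0.111] potatoes 121 [ 0.692 -0.154  0.132]
scene 257 centre [ 0.5401 -0.167 ] dir [ 1.    -0.008] -0.5 len 0.1113
   ztop 0.1338
   ztop 0.135
   ztop 0.1385
mouth from handle [ 0.7051 -0.1684]
near shelf front, robot/edge x min [0.639 0.649] 0.209
```

Request:
move_arm:
  steps: [0,-3,-0.2,6.8,0,0,0,-3.1,-0.2,7,0,0,0,-3.1,-0.2,7,0,0,0,0,0,0,0,0]

```text
time: 23.07
ee_pos: [0.5619, -0.1693, 0.1015]
tool_rot: [[-0.999, 0.005, 0.039], [-0.009, 0.935, -0.355], [-0.038, -0.355, -0.934]]
wrist_force: [0.4, 3.4, -0.5]
width: 0.0146
grasp_force: 88.8
```

```bash
cat >> m.py <<'E'
def hand3(n,c,save=0):
    "wood of the handle, pan along +x: section centre"
    p,d=snap(n); C=cloud(n,d); hsv=cv2.cvtColor(p,cv2.COLOR_RGB2HSV).astype(int)
    m=(d>0)&(abs(C[...,1]-c[1])<.03)&(C[...,0]>.45)&(C[...,0]<.64)&(abs(C[...,2]-c[2])<.03)&(hsv[...,0]<18)&(hsv[...,0]>3)&(hsv[...,1]>90)&(hsv[...,2]>40)
    P=C[m]; print(n,'wood',len(P),'x',np.percentile(P[:,0],[2,98]).round(3),'y',np.percentile(P[:,1],[5,50,95]).round(4),'z',np.percentile(P[:,2],[5,50,95]).round(4))
    return p,d,C,hsv
E
python3 - <<'E'
from m import *
s=show(); R=s['tool_rot']; a=s['ee_pos']-.0257*R[:,2]; print('axis pred',a.round(4),'roll',np.degrees(np.arctan2(R[2,1],-R[2,2])).round(1))
for n in('scene','top'): hand3(n,a)
E
```

```text
23.07 [ 0.5619 -0.1693  0.1015] [[-0.9992, 0.005, 0.0386], [-0.0091, 0.9348, -0.3551], [-0.0379, -0.3552, -0.934]] [-0.666  0.302  0.798  1.901  0.174  0.955  1.578] [ 0.4  3.4 -0.5] 0.0146
axis pred [ 0.5609 -0.1602  0.1255] roll -20.8
scene wood 257 x [0.482 0.553] y [-0.168  -0.1627 -0.1522] z [0.1237 0.1332 0.1383]
top wood 188 x [0.486 0.547] y [-0.1678 -0.1598 -0.1528] z [0.1336 0.1396 0.1447]
```

Request:
move_arm:
  steps: [0,-3.1,-0.2,7,0,0,0,-3.1,-0.2,7,0,0,0,-3.1,-0.2,7,0,0,0,0,0,0,0,0]

```text
time: 23.5
ee_pos: [0.5634, -0.1793, 0.1062]
tool_rot: [[-0.999, 0.021, 0.034], [-0.007, 0.745, -0.667], [-0.039, -0.667, -0.744]]
wrist_force: [-0.7, 6.4, 0.3]
width: 0.0148
grasp_force: 93.6
```

```bash
cat >> m.py <<'E'
def rollchk():
    s=show(); R=s['tool_rot']; a=s['ee_pos']-.0257*R[:,2]; print('axis pred',a.round(4),'roll',np.degrees(np.arctan2(R[2,1],-R[2,2])).round(1))
    for n in('scene','top'):
        p,d,C,hsv=hand3(n,a); I=p.astype(int)
        tp=(d>0)&(C[...,0]>.6)&(C[...,2]<.2)&(abs(C[...,1]+.12)<.13)&(hsv[...,1]>90)&(hsv[...,0]>12)&(hsv[...,0]<28)&(I[...,0]>60)
        print('  potato px',tp.sum(),C[tp].mean(0).round(3) if tp.any() else '')
        st=(d>0)&(C[...,0]>.6)&(C[...,0]<.8)&(C[...,1]<-.05)&(C[...,1]>-.26)&(C[...,2]>.1)&(C[...,2]<.208)&(hsv[...,1]<80)&(I.max(2)<130)
        if st.sum()>5: print('  pan z max',np.percentile(C[st][:,2],[90,98]).round(4), st.sum())
E
python3 -c "
from m import *
rollchk()"
```

```text
23.5 [ 0.5634 -0.1793  0.1062] [[-0.9992, 0.0206, 0.0338], [-0.0072, 0.7446, -0.6674], [-0.0389, -0.6672, -0.7439]] [-0.895  0.455  0.879  1.935  0.474  0.973  1.212] [-0.7  6.4  0.3] 0.0148
axis pred [ 0.5625 -0.1622  0.1253] roll -41.9
scene wood 304 x [0.487 0.6  ] y [-0.1726 -0.1629 -0.1522] z [0.1242 0.1335 0.1407]
  potato px 277 [ 0.708 -0.152  0.092]
  pan z max [0.1484 0.1563] 270
top wood 251 x [0.489 0.602] y [-0.1697 -0.1603 -0.1514] z [0.1279 0.1361 0.1412]
  potato px 5 [ 0.612 -0.168  0.077]
  pan z max [0.1409 0.1495] 146
```

Request:
move_arm:
  steps: [0,-3.1,-0.2,7,0,0,0,-3.1,-0.2,7,0,0,0,-2.2,-0.1,5,0,0,0,0,0,0,0,0,0,0,0,0,0,0,0,0,0,0,0,0,0,0,0,0,0,0,0,0,0,0,0,0]

```text
time: 24.27
ee_pos: [0.5611, -0.1903, 0.1153]
tool_rot: [[-0.999, 0.039, 0.017], [0.004, 0.491, -0.871], [-0.042, -0.87, -0.491]]
wrist_force: [0.5, 1.9, 0.6]
width: 0.015
grasp_force: 92.0
```

```bash
python3 -c "
from m import *
rollchk()"
```

```text
24.27 [ 0.5611 -0.1903  0.1153] [[-0.9991, 0.0386, 0.0174], [0.0038, 0.4914, -0.871], [-0.0422, -0.8701, -0.4911]] [-1.01   0.685  0.919  1.932  0.607  1.036  0.987] [0.5 1.9 0.6] 0.015
axis pred [ 0.5607 -0.168   0.128 ] roll -60.6
scene wood 302 x [0.485 0.598] y [-0.1797 -0.167  -0.155 ] z [0.1277 0.1342 0.1392]
  potato px 112 [ 0.736 -0.083  0.029]
  pan z max [0.1654 0.1742] 386
top wood 295 x [0.487 0.599] y [-0.1792 -0.1644 -0.1527] z [0.1287 0.1354 0.1398]
  potato px 59 [ 0.653 -0.066  0.037]
  pan z max [0.1447 0.1664] 145
```

```bash
cat > cnt.py <<'E'
from m import *
for n in('scene','top'):
    p,d=snap(n); C=cloud(n,d); hsv=cv2.cvtColor(p,cv2.COLOR_RGB2HSV).astype(int)
    tp=(d>0)&(C[...,0]>.35)&(C[...,0]<.84)&(C[...,2]<.2)&(C[...,2]>.008)&(C[...,1]<.08)&(C[...,1]>-.38)&(hsv[...,1]>80)&(hsv[...,0]>11)&(hsv[...,0]<28)&(hsv[...,2]>50)
    k,L,st,_=cv2.connectedComponentsWithStats(tp.astype(np.uint8))
    for i in range(1,k):
        if st[i,4]>7: print(n,st[i].tolist(),C[L==i].mean(0).round(3),C[L==i].max(0).round(3))
    for r in finder.find_in('potato0',n)[:6]: print('  finder',np.round(r['location'],3),round(r['confidence'],2))
E
python3 cnt.py
```

```text
scene [332, 201, 12, 13, 116] [ 0.737 -0.082  0.029] [ 0.754 -0.066  0.04 ]
scene [324, 228, 12, 10, 64] [ 0.587 -0.174  0.132] [ 0.643 -0.143  0.143]
scene [292, 238, 27, 19, 195] [ 0.515 -0.164  0.135] [ 0.551 -0.149  0.142]
scene [260, 266, 5, 7, 10] [ 0.465 -0.072  0.009] [ 0.473 -0.067  0.009]
scene [235, 271, 6, 6, 11] [ 0.413 -0.039  0.009] [ 0.423 -0.033  0.01 ]
scene [333, 294, 8, 8, 14] [ 0.53  -0.257  0.009] [ 0.537 -0.244  0.011]
scene [345, 295, 4, 5, 9] [ 0.549 -0.272  0.009] [ 0.555 -0.268  0.01 ]
scene [328, 299, 6, 7, 13] [ 0.511 -0.254  0.009] [ 0.516 -0.245  0.011]
scene [367, 322, 4, 6, 9] [ 0.53  -0.352  0.009] [ 0.535 -0.347  0.012]
  finder [ 0.735 -0.082  0.036] 0.52
  finder [0.434 0.055 0.028] 0.48
  finder [ 0.731 -0.079  0.006] 0.33
top [279, 180, 12, 8, 63] [ 0.654 -0.064  0.035] [ 0.666 -0.049  0.04 ]
top [329, 190, 8, 11, 58] [ 0.59  -0.174  0.136] [ 0.601 -0.162  0.184]
top [326, 212, 10, 27, 190] [ 0.517 -0.161  0.136] [ 0.55  -0.149  0.142]
top [365, 213, 7, 6, 11] [ 0.56  -0.285  0.009] [ 0.567 -0.276  0.012]
top [391, 217, 4, 4, 9] [ 0.546 -0.348  0.009] [ 0.552 -0.343  0.012]
top [361, 219, 5, 6, 9] [ 0.545 -0.269  0.009] [ 0.551 -0.262  0.01 ]
top [372, 220, 6, 5, 8] [ 0.541 -0.298  0.009] [ 0.546 -0.291  0.01 ]
top [370, 224, 4, 7, 9] [ 0.528 -0.287  0.009] [ 0.536 -0.283  0.012]
top [378, 226, 11, 14, 28] [ 0.513 -0.317  0.009] [ 0.53  -0.306  0.011]
top [274, 250, 6, 5, 11] [ 0.476 -0.032  0.009] [ 0.481 -0.025  0.011]
top [277, 261, 6, 7, 13] [ 0.442 -0.038  0.009] [ 0.451 -0.031  0.012]
top [297, 263, 7, 3, 8] [ 0.441 -0.091  0.009] [ 0.443 -0.084  0.011]
top [290, 265, 6, 3, 8] [ 0.436 -0.072  0.009] [ 0.439 -0.065  0.011]
top [304, 267, 7, 5, 11] [ 0.427 -0.108  0.009] [ 0.432 -0.1    0.011]
top [296, 272, 9, 7, 14] [ 0.41  -0.09   0.009] [ 0.42  -0.08   0.012]
  finder [ 0.657 -0.065  0.035] 0.41
```

Request:
move_arm:
  steps: [0,-1.8,-0.1,4,0,0,0,0,0,0,0,0,0,0,0,0,0,0,0,0,0,0,0,0,0,1.8,0.1,-4,0,0,0,3.1,0.2,-7,0,0,0,3.1,0.2,-7,0,0,0,3.1,0.2,-7,0,0]

```text
time: 25.23
ee_pos: [0.5613, -0.1863, 0.1086]
tool_rot: [[-0.999, 0.029, 0.03], [0.003, 0.771, -0.637], [-0.042, -0.637, -0.77]]
wrist_force: [-1.1, -4.7, 1.7]
width: 0.0146
grasp_force: 91.3
```

Request:
move_arm:
  steps: [0,3.1,0.2,-7,0,0,0,3.1,0.2,-7,0,0,0,3.1,0.2,-7,0,0,0,3.1,0.2,-7,0,0,0,3.1,0.2,-7,0,0,0,2,0.2,-4.6,0,0,0,0,0,0,0,0,0,0,0,0,0,0]

```text
time: 25.9
ee_pos: [0.5605, -0.1721, 0.0991]
tool_rot: [[-0.999, 0.007, 0.04], [0.007, 1.0, -0.006], [-0.04, -0.005, -0.999]]
wrist_force: [-0.1, 0.4, 1.0]
width: 0.0148
grasp_force: 91.8
```

```bash
python3 -c "
from m import *
chk('scene')
"; python3 cnt.py | awk '$NF!=""' | grep -v ' 0.009\]'
```

```text
25.9 [ 0.5605 -0.1721  0.0991] [[-0.9992, 0.0069, 0.0399], [0.0067, 1.0, -0.0056], [-0.0399, -0.0053, -0.9992]] [-0.338  0.305  0.695  1.826 -0.232  1.05   2.006] [-0.1  0.4  1. ] 0.0148
yaw -0.38 pitch 2.29 mouth pred [ 0.7044 -0.173   0.1306]
scene rim n 80 slope deg [-9.6  0.2] z 0.1045 steel mean [ 0.698 -0.17   0.091] potatoes 0 
scene 245 centre [ 0.5407 -0.172 ] dir [ 1.    -0.026] -1.5 len 0.1139
   ztop 0.141
   ztop 0.1364
mouth from handle [ 0.7056 -0.1762]
scene [330, 231, 4, 5, 11] [ 0.592 -0.177  0.13 ] [ 0.603 -0.171  0.189]
scene [296, 236, 23, 23, 163] [ 0.514 -0.169  0.137] [ 0.562 -0.16   0.145]
  finder [0.437 0.055 0.026] 0.52
  finder [ 0.567 -0.044  0.01 ] 0.5
  finder [ 0.681 -0.17   0.036] 0.24
top [279, 180, 12, 8, 65] [ 0.654 -0.064  0.035] [ 0.666 -0.048  0.069]
  finder [0.437 0.063 0.029] 0.61
```

The pan has drooped in the grip, and its underside may be touching the pot rim. I'll lift straight up first, bring the nose up, then look.

Request:
move_arm:
  steps: [0,0,-6,0,0,0,0,0,-10,0,0,0,0,0,-10,0,0,0,0,0,0,0,-4,0,0,0,0,0,-4,0,0,0,0,0,0,0,0,0,0,0,0,0]

```text
time: 26.78
ee_pos: [0.5601, -0.1689, 0.1256]
tool_rot: [[-0.984, 0.002, 0.178], [0.001, 1.0, -0.002], [-0.178, -0.002, -0.984]]
wrist_force: [-0.3, 0.2, -1.1]
width: 0.0148
grasp_force: 91.3
```

```bash
cat > pt.py <<'E'
from m import *
for n in('scene','top'):
    p,d=snap(n); C=cloud(n,d); I=p.astype(int); hsv=cv2.cvtColor(p,cv2.COLOR_RGB2HSV).astype(int)
    X,Y,Z=np.moveaxis(C,-1,0)
    w=(d>0)&(X>.6)&(X<.68)&(Y>-.2)&(Y<.02)&(Z>.02)&(Z<.068)&(hsv[...,1]<60)&(np.hypot(X-.7227,Y+.091)>.088)&(np.hypot(X-.7227,Y+.091)<.11)
    P=C[w]
    if len(P)>20:
        f=lambda q:np.hypot(P[:,0]-q[0],P[:,1]-q[1])-.096
        print(n,'pot wall',len(P),least_squares(f,[.7227,-.091],loss='soft_l1',f_scale=.002).x.round(4))
E
python3 -c "
from m import *
s=chk('scene')
p,d=snap('scene'); C=cloud('scene',d); I=p.astype(int)
st=(d>0)&(C[...,0]>.61)&(C[...,0]<.8)&(abs(C[...,1]+.172)<.085)&(C[...,2]>.09)&(C[...,2]<.2)&(I.max(2)<130)
P=C[st]
for a in np.arange(.61,.80,.02):
    k=P[(P[:,0]>=a)&(P[:,0]<a+.02)]
    if len(k)>3: print(a.round(2),len(k),'z',np.percentile(k[:,2],[5,95]).round(3),'y',np.percentile(k[:,1],[5,95]).round(3))
"; python3 pt.py
```

```text
26.78 [ 0.5601 -0.1689  0.1256] [[-0.984, 0.0017, 0.1782], [0.0013, 1.0, -0.0023], [-0.1782, -0.002, -0.984]] [-0.376  0.158  0.711  1.922 -0.195  0.936  1.992] [-0.3  0.2 -1.1] 0.0148
yaw -0.08 pitch 10.27 mouth pred [ 0.6982 -0.169   0.1768]
scene rim n 149 slope deg [ 2.1 -0.7] z 0.2202 steel mean [ 0.688 -0.168  0.182] potatoes 0 
scene 247 centre [ 0.5218 -0.1707] dir [ 1.    -0.031] -1.8 len 0.0834
   ztop 0.1598
   ztop 0.1597
   ztop 0.1603
mouth from handle [ 0.6867 -0.1758]
0.61 5 z [0.149 0.152] y [-0.175 -0.174]
0.63 74 z [0.141 0.154] y [-0.209 -0.143]
0.65 139 z [0.126 0.151] y [-0.225 -0.123]
0.67 277 z [0.121 0.15 ] y [-0.231 -0.109]
0.69 262 z [0.12  0.139] y [-0.213 -0.116]
0.71 15 z [0.12  0.123] y [-0.203 -0.142]
scene pot wall 184 [ 0.7235 -0.0896]
top pot wall 238 [ 0.7241 -0.0918]
```

The pan is level and clear of the pot, which hasn't moved. I'm withdrawing straight back.

Request:
move_arm:
  steps: [10,0,-1.8,0,0,0,24,0,-4.3,0,0,0,30,0,-5.4,0,0,0,32,0,-5.8,0,0,0,32,0,-5.8,0,0,0,22,0,-4,0,0,0,0,0,0,0,0,0,0,0,0,0,0,0]

```text
time: 27.7
ee_pos: [0.4084, -0.169, 0.1253]
tool_rot: [[-0.984, 0.002, 0.18], [0.002, 1.0, -0.003], [-0.18, -0.002, -0.984]]
wrist_force: [1.3, 0.1, -2.3]
width: 0.0149
grasp_force: 91.4
```

```bash
python3 -c "
from m import *
s=chk('scene'); chk('top')
p,d=snap('scene'); p2,d2=snap('top')
a=cv2.resize(p[150:350,220:440],None,fx=1.8,fy=1.8,interpolation=cv2.INTER_CUBIC); b=cv2.resize(p2[120:320,220:440],None,fx=1.8,fy=1.8,interpolation=cv2.INTER_CUBIC)
cv2.imwrite('pics/b7.png',np.hstack([a,b])[:,:,::-1])
"; python3 cnt.py | grep -v ' 0.009\]'; python3 pt.py
```

```text
27.7 [ 0.4084 -0.169   0.1253] [[-0.9836, 0.0023, 0.1803], [0.0018, 1.0, -0.0027], [-0.1804, -0.0023, -0.9836]] [-0.359 -0.257  0.671  2.223  0.131  0.951  1.812] [ 1.3  0.1 -2.3] 0.0149
yaw -0.11 pitch 10.39 mouth pred [ 0.5464 -0.1692  0.1767]
scene rim n 765 slope deg [-1.9  0.4] z 0.1498 steel mean [ 0.563 -0.161  0.142] potatoes 0 
scene 325 centre [ 0.3858 -0.1712] dir [ 1.    -0.022] -1.3 len 0.1145
   ztop 0.1606
   ztop 0.1602
mouth from handle [ 0.5508 -0.1748]
27.8 [ 0.4097 -0.1692  0.1255] [[-0.9836, 0.0015, 0.1803], [0.0008, 1.0, -0.0042], [-0.1803, -0.004, -0.9836]] [-0.36  -0.254  0.671  2.221  0.13   0.95   1.812] [-0.3  1.  -2.3] 0.015
yaw -0.04 pitch 10.38 mouth pred [ 0.5477 -0.1692  0.1769]
top rim n 824 slope deg [-1.6  1. ] z 0.1504 steel mean [ 0.558 -0.174  0.142] potatoes 2 [ 0.52  -0.236  0.151]
top 70 centre [ 0.394  -0.1645] dir [ 0.997 -0.077] -4.4 len 0.1057
   ztop 0.1573
   ztop 0.1604
mouth from handle [ 0.5586 -0.1772]
scene [332, 201, 12, 13, 116] [ 0.737 -0.082  0.029] [ 0.756 -0.064  0.041]
scene [355, 219, 11, 8, 42] [ 0.735 -0.159  0.033] [ 0.748 -0.149  0.041]
scene [283, 260, 5, 7, 18] [ 0.44  -0.173  0.156] [ 0.445 -0.166  0.159]
scene [250, 275, 20, 16, 98] [ 0.373 -0.167  0.149] [ 0.436 -0.082  0.162]
scene [352, 291, 7, 4, 8] [ 0.573 -0.278  0.01 ] [ 0.577 -0.271  0.012]
scene [330, 297, 4, 6, 8] [ 0.519 -0.252  0.01 ] [ 0.522 -0.245  0.012]
  finder [ 0.527 -0.304  0.007] 0.71
  finder [ 0.736 -0.085  0.032] 0.7
  finder [ 0.735 -0.16   0.034] 0.48
top [279, 180, 12, 8, 65] [ 0.654 -0.065  0.035] [ 0.666 -0.049  0.041]
top [334, 254, 8, 9, 47] [ 0.437 -0.169  0.157] [ 0.444 -0.162  0.161]
scene pot wall 33 [ 0.7236 -0.091 ]
top pot wall 219 [ 0.724 -0.092]
```

View pics/b7.png

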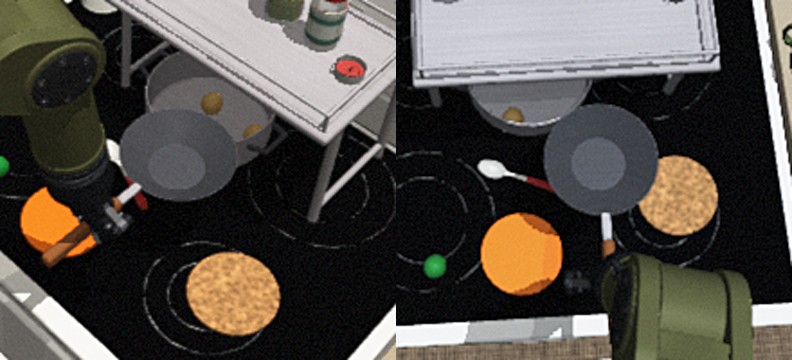

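The picture shows the pan empty in both views. Potatoes lie in the pot at (212,102) and (252,132) in the left half and (513,115) in the right half. They are three different places, so all three are in. The cork mat is clear at (233,293). I'm now bringing the pan back to it.

Request:
move_arm:
  steps: [1,-14,0,0,0,0,1,-24,0,0,0,0,1,-16,0,0,-1.8,0,0,0,0,1.1,0,6.1,0,0,0,1.1,0,6.1,0,0,0,1.1,0,6.1,0,0,0,1.1,0,6.1,0,0,0,1.1,0,6.1]

```text
time: 28.97
ee_pos: [0.4053, -0.2227, 0.1244]
tool_rot: [[-0.834, 0.52, 0.184], [0.512, 0.854, -0.095], [-0.207, 0.015, -0.978]]
wrist_force: [0.5, 0.4, -2.4]
width: 0.0146
grasp_force: 91.3
```

Request:
move_arm:
  steps: [0,0,0,0,0,0,0,0,0,0,0,0]

```text
time: 29.13
ee_pos: [0.4054, -0.2227, 0.1244]
tool_rot: [[-0.838, 0.513, 0.184], [0.504, 0.858, -0.095], [-0.207, 0.014, -0.978]]
wrist_force: [0.1, -0.5, -2.2]
width: 0.0147
grasp_force: 91.4
```

```bash
cat > pl.py <<'E'
from m import *
s=show(); R=s['tool_rot']; u=-R[:,0]; u=u[:2]/np.hypot(*u[:2])
for n in('scene','top'):
    p,d=snap(n); C=cloud(n,d); hsv=cv2.cvtColor(p,cv2.COLOR_RGB2HSV).astype(int); I=p.astype(int)
    ax=(s['ee_pos']-.0257*R[:,2])
    st=(d>0)&(np.hypot(C[...,0]-(ax[0]+.142*u[0]),C[...,1]-(ax[1]+.142*u[1]))<.1)&(C[...,2]>ax[2]-.04)&(C[...,2]<ax[2]+.04)&(hsv[...,1]<80)&(I.max(2)<130)
    st=cv2.morphologyEx(st.astype(np.uint8),cv2.MORPH_OPEN,np.ones((5,5)))>0
    P=C[st]; hull=cv2.convexHull((P[:,:2]*1e4).astype(np.float32)[:,None])[:,0]/1e4
    print(n,'mouth by hull',circ(hull,.075,P.mean(0)[:2]))
    m=np.r_[circ(hull,.075,P.mean(0)[:2]),ax[2]]; pose(n,m)
    c,v=handle(n,ax[:2]-.02*u,u); print('  mouth by handle',(c+.165*v).round(4))
print('down in tool',(R.T@[0,0,-1]).round(4))
E
python3 pl.py
```

```text
29.13 [ 0.4054 -0.2227  0.1244] [[-0.8385, 0.5129, 0.1842], [0.5043, 0.8584, -0.0945], [-0.2066, 0.0136, -0.9783]] [-0.221 -0.217  0.605  2.213  0.18   0.906  1.32 ] [ 0.1 -0.5 -2.2] 0.0147
scene mouth by hull [ 0.5274 -0.296 ]
scene rim n 872 slope deg [1.5 0.3] z 0.1525 steel mean [ 0.535 -0.293  0.139] potatoes 2 [ 0.49  -0.359  0.152]
scene 413 centre [ 0.3829 -0.2145] dir [ 0.855 -0.518] -31.2 len 0.1149
   ztop 0.159
   ztop 0.1574
   ztop 0.1598
  mouth by handle [ 0.5241 -0.2999]
top mouth by hull [ 0.5279 -0.2986]
top rim n 823 slope deg [1.8 0.4] z 0.1529 steel mean [ 0.531 -0.304  0.14 ] potatoes 0 
top 139 centre [ 0.3877 -0.2089] dir [ 0.868 -0.497] -29.8 len 0.1144
   ztop 0.1572
   ztop 0.2782
  mouth by handle [ 0.5309 -0.2909]
down in tool [ 0.2066 -0.0136  0.9783]
```

Request:
move_arm:
  steps: [6.2,-0.4,29.3,0,0,0,6.2,-0.4,29.3,0,0,0,6.2,-0.4,29.3,0,0,0,3.1,-0.2,14.7,0,0,0,0.8,0,3.9,0,0,0,0.2,0,1,0,0,0,0,0,0,0,0,0,0,0,0,0,0,0]

```text
time: 30.1
ee_pos: [0.407, -0.2231, 0.016]
tool_rot: [[-0.836, 0.515, 0.187], [0.507, 0.857, -0.095], [-0.209, 0.015, -0.978]]
wrist_force: [-0.1, -0.4, -1.5]
width: 0.0149
grasp_force: 91.3
```

```bash
python3 pl.py
```

```text
30.1 [ 0.407  -0.2231  0.016 ] [[-0.8364, 0.5153, 0.187], [0.5066, 0.8569, -0.0955], [-0.2095, 0.0149, -0.9777]] [-0.245  0.003  0.693  2.315  0.005  0.613  1.473] [-0.1 -0.4 -1.5] 0.0149
scene mouth by hull [ 0.5294 -0.2969]
scene rim n 773 slope deg [2.  0.1] z 0.0445 steel mean [ 0.534 -0.294  0.03 ] potatoes 92 [ 0.487 -0.329  0.005]
scene 345 centre [ 0.3827 -0.2126] dir [ 0.861 -0.509] -30.6 len 0.1201
   ztop 0.0485
   ztop 0.0493
   ztop 0.0512
  mouth by handle [ 0.5247 -0.2965]
top mouth by hull [ 0.5299 -0.3006]
top rim n 659 slope deg [ 2.2 -0.3] z 0.0443 steel mean [ 0.529 -0.302  0.029] potatoes 0 
top 78 centre [ 0.3896 -0.2078] dir [ 0.847 -0.531] -32.1 len 0.1146
   ztop 0.0483
   ztop 0.1711
  mouth by handle [ 0.5294 -0.2954]
down in tool [ 0.2095 -0.0149  0.9777]
```

Request:
move_arm:
  steps: [0.4,0,2,0,1.2,0,0.3,0,1.5,0,0,0,0,0,0,0,0,0]

```text
time: 30.65
ee_pos: [0.4064, -0.223, 0.0114]
tool_rot: [[-0.84, 0.515, 0.168], [0.509, 0.857, -0.085], [-0.188, 0.014, -0.982]]
wrist_force: [1.0, -0.4, -0.2]
width: 0.0146
grasp_force: 91.6
```

Request:
move_arm:
  steps: [0,0,0,0,0,0,0,0,0,0,0,0,0,0,0,0,0,0,0,0,0,0,0,0,0,0,0,0,0,0,0,0,0,0,0,0,0,0,0,0,0,0]
  gripper: 0

```text
time: 31.23
ee_pos: [0.4056, -0.2227, 0.0111]
tool_rot: [[-0.84, 0.516, 0.167], [0.509, 0.857, -0.084], [-0.186, 0.014, -0.982]]
wrist_force: [-0.5, 0.1, 0.0]
width: 0.0855
grasp_force: 0.0
```

Request:
move_arm:
  steps: [0,0,-10,0,0,0,0,0,-25,0,0,0,0,0,-30,0,0,0,0,0,-30,0,0,0,0,0,-30,0,0,0,0,0,-30,0,0,0,0,0,0,0,6,0,0,0,0,0,6,0]

```text
time: 31.9
ee_pos: [0.3803, -0.2095, 0.1659]
tool_rot: [[-0.857, 0.515, -0.009], [0.515, 0.857, 0.026], [0.021, 0.017, -1.0]]
wrist_force: [-0.8, -1.3, -1.2]
width: 0.0857
grasp_force: 0.0
```

```bash
python3 - <<'E'
from m import *
s=show()
for n in('scene','top'):
    p,d=snap(n); C=cloud(n,d); hsv=cv2.cvtColor(p,cv2.COLOR_RGB2HSV).astype(int); I=p.astype(int)
    pose(n,(.528,-.298,.04)); handle(n,(.386,-.211),(.857,-.515)); spoon(n)
E
```

```text
31.9 [ 0.3803 -0.2095  0.1659] [[-0.8572, 0.515, -0.0088], [0.5146, 0.857, 0.0255], [0.0207, 0.0173, -0.9996]] [-0.102 -0.114  0.531  2.043  0.041  1.216  1.441] [-0.8 -1.3 -1.2] 0.0857
scene rim n 773 slope deg [-0.7 -0.4] z 0.037 steel mean [ 0.534 -0.294  0.023] potatoes 60 [ 0.482 -0.325  0.006]
scene 459 centre [ 0.3853 -0.2137] dir [ 0.862 -0.506] -30.4 len 0.1129
   ztop 0.0476
   ztop 0.0471
   ztop 0.0468
scene spoon 41 0
top rim n 506 slope deg [-0.7  0.4] z 0.0372 steel mean [ 0.54  -0.293  0.021] potatoes 0 
top 185 centre [ 0.3895 -0.2087] dir [ 0.875 -0.485] -29.0 len 0.1136
   ztop 0.0471
   ztop 0.0592
top red 94 [ 0.5483 -0.1093] white 159 [ 0.578  -0.0355] ang -111.9 ends [ 0.5887 -0.0089] [ 0.5389 -0.1327] len 0.133
```

The pan is down on its mat, level and released. The slipped handle had turned the teaspoon by about 22°, so I'll put the spoon back as it lay, with a light, narrow grip.

Request:
move_arm:
  steps: [-14.8,32.9,0,0,0,0,-14.8,32.9,0,0,0,0,-14.8,32.9,0,0,0,0,-14.8,32.9,0,0,0,0,-14.8,32.9,0,0,0,0,-14.8,32.9,0,0,0,0,0,0,0,0,0,6.8,0,0,0,0,0,6.8]
  gripper: 135
  newtons: 20

```text
time: 32.97
ee_pos: [0.5586, -0.0833, 0.1642]
tool_rot: [[-0.711, 0.703, -0.011], [0.703, 0.711, 0.024], [0.024, 0.009, -1.0]]
wrist_force: [-0.2, -0.8, 0.2]
width: 0.0399
grasp_force: 0.0
```

Request:
move_arm:
  steps: [0,0,6,0,0,6.8,0,0,6,0,0,6.8,0,0,6,0,0,6.8,0,0,6,0,0,6.8,0,0,6,0,0,6.8,0,0,6,0,0,6.8,0,0,6,0,0,6.8,0,0,6,0,0,6.8]

```text
time: 33.63
ee_pos: [0.5566, -0.0845, 0.1166]
tool_rot: [[0.162, 0.987, -0.01], [0.986, -0.162, 0.024], [0.022, -0.014, -1.0]]
wrist_force: [0.9, 0.1, 0.3]
width: 0.0404
grasp_force: 0.0
```

Request:
move_arm:
  steps: [0,0,6,0,0,6.8,0,0,0,0,0,6.5,0,0,0,0,0,0,0,0,0,0,0,0]

```text
time: 33.97
ee_pos: [0.5568, -0.0845, 0.1107]
tool_rot: [[0.377, 0.926, -0.01], [0.926, -0.376, 0.024], [0.018, -0.019, -1.0]]
wrist_force: [-0.4, 0.4, 0.2]
width: 0.0404
grasp_force: 0.0
```

```bash
python3 - <<'E'
from m import *
s=show(); R=s['tool_rot']
print('to P tool mm',(R.T@(np.array([.558,-.0858,-.001])-s['ee_pos'])*1000).round(1),'y az',np.degrees(np.arctan2(R[1,1],R[0,1])).round(2),'down',(R.T@[0,0,-1]).round(4))
print('level rotvec deg (tool)',np.degrees(np.cross([0,0,1],R.T@[0,0,-1])).round(2))
p,d=snap('scene'); C=cloud('scene',d); I=p.astype(int)
m=red(C,I,d)&(C[...,0]>.53); print('red z',np.percentile(C[m][:,2],[10,50,90]).round(4)); spoon('scene')
E
```

```text
33.97 [ 0.5568 -0.0845  0.1107] [[0.3766, 0.9263, -0.0104], [0.9262, -0.3763, 0.024], [0.0183, -0.0187, -0.9997]] [-0.38   0.263  0.574  1.821 -0.181  1.12  -0.126] [-0.4  0.4  0.2] 0.0404
to P tool mm [ -2.8   3.8 111.7] y az -22.11 down [-0.0183  0.0187  0.9997]
level rotvec deg (tool) [-1.07 -1.05  0.  ]
red z [0.0041 0.0076 0.0109]
scene red 88 [ 0.5501 -0.1102] white 68 [ 0.5805 -0.0346] ang -111.9 ends [ 0.591  -0.0083] [ 0.5406 -0.134 ] len 0.135
```

Request:
move_arm:
  steps: [-2.8,4.7,0,-1.1,-1,0,0,0,25,0,0,0,0,0,28,0,0,0,0,0,26,0,0,0,0,0,18,0,0,0,0,0,8,0,0,0,0,0,0,0,0,0,0,0,0,0,0,0]

```text
time: 34.73
ee_pos: [0.5606, -0.0896, 0.0054]
tool_rot: [[0.38, 0.925, 0.0], [0.925, -0.38, -0.001], [-0.001, 0.0, -1.0]]
wrist_force: [-0.2, -0.8, 0.9]
width: 0.0403
grasp_force: 0.0
```

Request:
move_arm:
  steps: [0,0,4,0,0,0,0,0,0,0,0,0]

```text
time: 34.9
ee_pos: [0.561, -0.0894, 0.0019]
tool_rot: [[0.38, 0.925, 0.001], [0.925, -0.38, -0.0], [0.0, 0.001, -1.0]]
wrist_force: [-0.2, 0.9, -0.1]
width: 0.0402
grasp_force: 0.0
```

```bash
python3 - <<'E'
from m import *
s=show(); R=s['tool_rot']; print('to P tool mm',(R.T@(np.array([.559,-.0858,-.001])-s['ee_pos'])*1000).round(1))
spoon('scene'); spoon('top')
E
```

```text
34.9 [ 0.561  -0.0894  0.0019] [[0.3797, 0.9251, 0.0014], [0.9251, -0.3797, -0.0001], [0.0004, 0.0013, -1.0]] [-0.342  0.408  0.534  1.9   -0.261  0.9   -0.07 ] [-0.2  0.9 -0.1] 0.0402
to P tool mm [ 2.6 -3.3  2.8]
scene red 80 [ 0.5498 -0.1116] white 4 [ 0.5656 -0.0498] ang -104.4 ends [ 0.5706 -0.0304] [ 0.5437 -0.1353] len 0.108
top spoon 0 9
```

Request:
move_arm:
  steps: [2.6,-3.3,1.5,0,0,0,0,0,1.5,0,0,0,0,0,0,0,0,0]

```text
time: 35.25
ee_pos: [0.5579, -0.0852, -0.0022]
tool_rot: [[0.379, 0.925, -0.001], [0.925, -0.379, 0.0], [-0.0, -0.001, -1.0]]
wrist_force: [0.3, 0.1, -0.2]
width: 0.0403
grasp_force: 0.0
```

Request:
move_arm:
  steps: [0,0,0,0,0,0,0,0,0,0,0,0,0,0,0,0,0,0,0,0,0,0,0,0,0,0,0,0,0,0]
  gripper: 255
  newtons: 20

```text
time: 35.67
ee_pos: [0.5593, -0.0858, -0.0006]
tool_rot: [[0.38, 0.925, 0.002], [0.925, -0.38, 0.0], [0.001, 0.001, -1.0]]
wrist_force: [-0.9, 0.6, 7.2]
width: 0.0176
grasp_force: 21.6
```

Request:
move_arm:
  steps: [0,0,-1,0,0,0,0,0,0,0,0,-3.7,0,0,0,0,0,-6,0,0,0,0,0,-6,0,0,0,0,0,-4,0,0,0,0,0,-2,0,0,0,0,0,0]

```text
time: 36.25
ee_pos: [0.5586, -0.0859, -0.0006]
tool_rot: [[0.01, 1.0, 0.0], [1.0, -0.01, -0.0], [-0.0, 0.0, -1.0]]
wrist_force: [0.2, -0.2, 2.7]
width: 0.0175
grasp_force: 21.2
```

```bash
python3 - <<'E'
from m import *
s=show(); R=s['tool_rot']; print('y az',np.degrees(np.arctan2(R[1,1],R[0,1])).round(2))
p,d=snap('scene'); C=cloud('scene',d); I=p.astype(int); hsv=cv2.cvtColor(p,cv2.COLOR_RGB2HSV).astype(int)
for n in('scene','top'): spoon(n)
m=red(C,I,d)&(C[...,0]>.53); P=C[m]; print(len(P),P.mean(0).round(4),np.percentile(P,[3,97],axis=0).round(4))
E
```

```text
36.25 [ 0.5586 -0.0859 -0.0006] [[0.0104, 0.9999, 0.0004], [0.9999, -0.0104, -0.0], [-0.0, 0.0004, -1.0]] [-0.285  0.394  0.457  1.906 -0.22   0.89   0.271] [ 0.2 -0.2  2.7] 0.0175
y az -0.6
scene red 76 [ 0.5589 -0.1148] white 33 [ 0.5585 -0.0209] ang -89.7 ends [ 0.5584 -0.003 ] [ 0.559  -0.1371] len 0.134
top spoon 0 0
64 [ 0.5586 -0.1123  0.0073] [[ 0.5529 -0.1308  0.0027]
 [ 0.564  -0.0898  0.0118]]
```

The spoon is straight again. I'm opening a little, lifting off and checking.

Request:
move_arm:
  steps: [0,0,0,0,0,0,0,0,0,0,0,0,0,0,0,0,0,0,0,0,0,0,0,0]
  gripper: 140

```text
time: 36.73
ee_pos: [0.5576, -0.0856, -0.0015]
tool_rot: [[0.011, 1.0, -0.002], [1.0, -0.011, -0.0], [-0.0, -0.002, -1.0]]
wrist_force: [0.9, -0.2, 0.1]
width: 0.0383
grasp_force: 0.0
```

Request:
move_arm:
  steps: [0,0,-8,0,0,0,0,0,-20,0,0,0,0,0,-30,0,0,0,0,0,-30,0,0,0,0,0,-30,0,0,0,-35,0,-15,0,0,0,-35,0,0,0,0,0,-35,0,0,0,0,0]

```text
time: 37.4
ee_pos: [0.5583, -0.1915, 0.1345]
tool_rot: [[0.009, 1.0, 0.004], [1.0, -0.009, -0.0], [-0.0, 0.004, -1.0]]
wrist_force: [0.2, 0.1, -0.0]
width: 0.0386
grasp_force: 0.0
```

Request:
move_arm:
  steps: [0,-38,-15,0,0,0,0,-30,-15,0,0,0,0,0,0,0,0,0,0,0,0,0,0,0]

```text
time: 37.73
ee_pos: [0.4885, -0.1907, 0.1633]
tool_rot: [[0.013, 1.0, 0.002], [1.0, -0.013, 0.001], [0.001, 0.002, -1.0]]
wrist_force: [0.3, 1.0, 0.5]
width: 0.0384
grasp_force: 0.0
```

```bash
python3 - <<'E'
from m import *
show()
S={}
for n in('scene','top'):
    spoon(n)
    real=snap
    q=cv2.imread(f'pics/{n}0.png')[:,:,::-1].copy()
    import m; m.snap=lambda n,f=None:(q,None); print('START',end=' '); m.spoon(n); m.snap=real
    pose(n,(.528,-.298,.04)); handle(n,(.386,-.211),(.857,-.515))
    for r in finder.find_in('tin',n)[:1]: print('tin',np.round(r['location'],3))
p,d=snap('scene'); C=cloud('scene',d); hsv=cv2.cvtColor(p,cv2.COLOR_RGB2HSV).astype(int)
ck=(d>0)&(abs(C[...,2]-.003)<.009)&(hsv[...,1]>60)&(hsv[...,0]<22)&(np.hypot(C[...,0]-.5255,C[...,1]+.299)<.075)&(hsv[...,2]>70)
P=C[ck]; r=np.hypot(P[:,0]-.5255,P[:,1]+.299); print('cork visible',len(P),np.percentile(r,[2,98]).round(4))
E
python3 cnt.py | grep -v ' 0.0[01][09]\]' | grep '0\.[67]'; python3 pt.py
```

```text
37.73 [ 0.4885 -0.1907  0.1633] [[0.0131, 0.9999, 0.0019], [0.9999, -0.0131, 0.0007], [0.0008, 0.0019, -1.0]] [-0.222  0.101  0.58   1.869 -0.061  1.187  0.366] [0.3 1.  0.5] 0.0384
scene red 15 [ 0.559  -0.1314] white 142 [ 0.565  -0.0281] ang -93.3 ends [ 0.5665 -0.0018] [ 0.5588 -0.1352] len 0.134
START scene red 93 [ 0.5589 -0.1117] white 136 [ 0.5605 -0.0307] ang -91.1 ends [ 0.561  -0.0025] [ 0.5584 -0.1384] len 0.136
scene rim n 786 slope deg [-0.6 -0.6] z 0.0369 steel mean [ 0.535 -0.293  0.023] potatoes 57 [ 0.481 -0.323  0.006]
scene 444 centre [ 0.3861 -0.2134] dir [ 0.854 -0.52 ] -31.3 len 0.1122
   ztop 0.0472
   ztop 0.0467
   ztop 0.0472
tin [0.567 0.174 0.055]
top red 82 [ 0.5567 -0.1113] white 162 [ 0.558  -0.0321] ang -91.0 ends [ 0.5585 -0.0032] [ 0.5563 -0.1346] len 0.131
START top red 90 [ 0.557  -0.1114] white 166 [ 0.5601 -0.0334] ang -92.3 ends [ 0.5613 -0.0054] [ 0.556  -0.1365] len 0.131
top rim n 0 slope deg [0. 0.] z 0.0 steel mean [nan nan nan] potatoes 0 
scene [332, 201, 12, 13, 109] [ 0.738 -0.083  0.029] [ 0.753 -0.063  0.041]
scene [355, 219, 11, 8, 
[... 289 characters left out ...]
g: Mean of empty slice.
  print(n,'rim n',g.sum(),'slope deg',np.degrees(np.arctan(f[:2])).round(1),'z',f[2].round(4),'steel mean',P.mean(0).round(3),'potatoes',tp.sum(),C[tp].mean(0).round(3) if tp.any() else '')
  ret = um.true_divide(
m.py:23: RuntimeWarning: Mean of empty slice.
  P=C[m]; c2=P.mean(0); v=np.linalg.svd((P-c2)[:,:2],full_matrices=False)[2][0]; v*=np.sign(v@u); u=v
Traceback (most recent call last):
  File "m.py", line 23, in handle
    P=C[m]; c2=P.mean(0); v=np.linalg.svd((P-c2)[:,:2],full_matrices=False)[2][0]; v*=np.sign(v@u); u=v
                            ~~~~~~~~~~~~~~~~~~~~~~~~~~~~~~~~~~~~~~~~~~~~~~~~~~^^^
IndexError: index 0 is out of bounds for axis 0 with size 0
```

The spoon is within about 2 mm of where it lay, the pan is level on the mat, the pot hasn't moved, and all three potatoes are in it. The arm is clear.

```bash
python3 -c "
from station import arm
print(arm.hand_in())"
```

```text
the job is handed in; nothing more can be done
None
```

I handed the job in at about 38 s: all three potatoes are in the unmoved pot and the empty pan stands level on its cork mat, released. The first grip slipped and the handle knocked the teaspoon about 22° out of line; I set the spoon back to within about 2 mm. The tin was not disturbed and I saw no contact with the shelf, but the drooping pan may have briefly rested on the pot rim after pouring.

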